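# Clamp a heat sink with the star handle

## Robot

A 7-joint arm with a two-finger parallel gripper is mounted at the origin on the work surface. World frame = base frame: x ahead of the robot, y to its left, z up, the work surface at z = 0. Lengths are in mm, angles in rad, forces in N, time in s.
With the tool pointing down it reaches from about 400 to 875 mm from the base axis. Payload 4.4 kg.
Tool frame: the origin (TCP) lies at the very end of the fingers, on their centre line; the grasp point (between the pads) lies 19 mm behind it (ctrl.pinch_z is the z of the grasp point in the tool frame, in mm); z points along the fingers, x is the direction in which the jaws open and shut, and the axes are right-handed (so a half turn about z gives the same grasp; the last joint's range is limited). The gripper opens to 85 mm and grips with 20 to 120 N. Pads are 22 mm wide; open, the fingers measure 114 mm over their backs; the gripper's body (76 mm by 85 mm) begins 54 mm behind the grasp point. The pads swing forward as they close: fully open they stand 13 mm farther back than shut.
Start: joints at [1.116, 0.628, 0.038, 1.517, -0.027, 0.996, -0.02], TCP at [246.429, -601.49, 231.313] pointing down, gripper open.
Joint ranges: [-3.06, 3.06], [-0.37, 2.12], [-1.25, 1.32], [0.18, 2.47], [-1.1, 4.24], [0.23, 1.98], [-2.94, 2.94]. Speed limits (rad/s): [2.57, 2.57, 3.14, 3.14, 3.14, 3.14, 3.14].

## Interface

Orientations are given as [roll, pitch, yaw] about the fixed x, y, z axes, in that order (R = Rz(yaw) Ry(pitch) Rx(roll)).
In Python, from cell import sensors, get_image, order, ctrl gives the robot as it stands.
- The arm moves only by the tool arm_command, never from a script. Its argument "rows" is a list that holds one entry, the list of rows, each a list of 6 numbers: the shift along the tool's x, y, z in mm, then the turn, a rotation vector about the tool's x, y, z in degrees. A call has 1 to 20 rows; each row is the pose to reach, as a shift and turn from the pose commanded when the call began, along the tool's axes at that moment; what a row does not reach only later rows make up. A row lasts 1/12 s, in which the tool goes at most 41.7 mm and 7.16 degrees, less where a joint would pass 70% of its speed; a pose out of reach is approached as far as the arm can. A call with a gripper value outside its range is refused whole. "claw" is the opening, from -1 (shut) to 1 (fully open), set as the call begins (left out, the last holds). The fingers move at their own pace and stop on an object; the grip force is fixed at half the most. Time passes only in rows, so rows that repeat a pose let the fingers close. It gives the time, the measured TCP pose, the force and the opening at its end, in the units of the state.
- sensors.read_state(): the state, without advancing time (a new reading comes with each control period).
- get_image(name): name is "scene" or "top"; returns a dict with "pixels" (400x640x3 uint8, red, green, blue), "z_map" (400x640 float32, mm along the optical axis (not along the pixel's ray), 0 where there is no reading), "K" (3x3 intrinsics, pixels), "k1" (the pictures are not rectified: a ray, as slopes to the right and down, at radius r is drawn at 1 + k1 r^2 times it, then the intrinsics apply), "pose" (4x4, takes a point from camera to world coordinates). Camera axes: x right, y up, looking along -z (the intrinsics and any distortion apply to the point x, -y, -z); pixel columns grow to the right and rows downward; lengths in mm; the calibration is good to about 2 mm. A picture is of the moment at which its call begins.
- order.finish_job(): hands the job in, once; it reports no verdict.
The state is a dict: "clock": time; "qpos": joint angles; "qd": joint speeds; "tau": joint torques, N m; "eef_pos": TCP position; "tool_rot": TCP orientation; "force": force on the tool from outside, world axes, zero at the start; "torque": the same for the moment, N m; "width": finger opening in mm.
Only numpy, scipy, OpenCV 4.12 (cv2) and the standard library are available. Lean on these libraries where they do the work, as an engineer would, in place of code of your own. Each camera call takes 0.05 s, during which the arm holds its last target.

## Task

Pick the finned heat sink off the blue mat and set it down, not drop it, fins up and lengthwise on the bed of the clamping fixture between its two jaws, then let go. Wind the star handle clockwise, pushing one spoke after another, until the sprung jaw holds the heat sink against the fixed jaw with about 22 newtons; over 38 newtons would crush its fins, so feel the load on the spokes and stop there. Leave the handle to hold by itself, and leave the spool, the jar and the screwdriver alone.

Things in the scene. Friction and masses are not known exactly. Their poses are not given: they have to be found in the camera images.
- vise: Clamping fixture bolted to the bench, 110 mm wide (its x), 400 mm long (its y); origin at the centre of its underside. At its -y end a grey gear housing (90 x 100 mm, top 60 mm up) carries the star handle, its axis upright at y = -130 mm. The aluminium bed, 80 mm wide, top 30 mm up, runs from y = -40 to 200 mm; the jaws are on it.
- pad_open (a point): Where the middle of the moving jaw's pad face is at handle turn 0: 40 mm along the fixture's y, 47 mm up (fixed to the fixture). The rubber pad, 64 mm wide, top 63 mm up, moves in the fixture's +y by 15 mm per rad of turn. It sits on springs, 2.5 N per mm from zero, bottoming after 18 mm: once the heat sink meets both jaws the clamp force grows 37 N per rad.
- capstan (a joint): Turn of the star handle in rad: 0 = jaw fully open, growing clockwise seen from above, which closes the jaw; end stop at 5.2; found between 0 and 0.5. Gear drag takes 0.5 N m to turn it (7 N at 70 mm from the axis) and keeps it where it is left; the clamp force adds 0.015 N m per newton (at 22 N: 0.33 N m more).
- hub (a point): On the star handle's upright axis, at the height of the spokes' centre lines (95 mm above the bench). The hub is 44 mm across and ends 17 mm above this point. Axes as vise.
- spoke_end (a point): Centre of the black ball (22 mm across) at the end of one of the four spokes, 100 mm from the handle's axis; it goes round with the handle. The spokes are level steel rods 10 mm thick, 90 degrees apart, each with such a ball.
- bed_spot (a point): On the bed's top, on its centre line, at y = 91 mm of the fixture; axes as vise. A heat sink centred here clears both jaws as found by 13 mm or more. The fixed jaw, a dark steel block 74 mm wide, top 66 mm up, faces the pad from beyond; it was bolted there for some other job, its face anywhere from y = 135 to 155 mm of the fixture, unmeasured.
- heat_sink_center (a point): Centre of the plain aluminium heat sink: 40 mm wide (x), 60 mm long (y, the way its six fins run), 32 mm high (z up): an 8 mm base plate with fins 25 mm high on it. The outer fins are flush with the sides of the base. About 0.14 kg. It lies on a blue mat 3 mm thick. Its length goes along the fixture's y.
- spool_center (a point): Centre of a small metal solder spool standing on the mat, 48 mm across, 32 mm high: leave alone.
- jar_center (a point): Centre of a small jar with a black cap on the bench, 44 mm across, 50 mm high: leave alone.
- screwdriver_grip (a point): Handle of a 160 mm screwdriver lying on the mat: leave alone.

How it is judged:
By the outcome, as a careful person would: the job done as asked, in the order asked, and still so for the second after the job is handed in, with the robot touching nothing.
It also fails if it takes over 72 s, if anything falls off the work surface, if the arm or the gripper's body presses on something with over 40 N, if the wrist force passes 120 N, or if a joint passes its speed limit or range.

## Working session

There is one attempt and no reset: what is moved stays moved. The work goes in short steps, Python scripts to look and compute and a tool call to move; the robot and the scene stay as the last step left them, time stands still between calls to the robot, and variables do not carry over. Pictures are saved under pics/ and viewed, and the job is handed in when it is done.

Besides the shell and the picture viewer there is one more tool, called after "Emit:" by a JSON object that holds its "api" and its "payload", one argument or row to a line. arm_command: Moves the arm, as the interface text tells. Its arguments: {"type":"object","properties":{"rows":{"type":"array","items":{"type":"array","items":{"type":"array","items":{"type":"number"}}}},"claw":{"type":"number"}},"required":["rows"]}

```bash
ls; mkdir -p pics
python3 - <<'E'
from cell import sensors,get_image,ctrl
import cv2,numpy as np
print(sensors.read_state()); print(ctrl.pinch_z)
for n in("scene","top"):
    im=get_image(n); cv2.imwrite(f"pics/{n}0.png",im["pixels"][:,:,::-1]); print(n,im["K"],im["k1"],im["pose"],(im["z_map"]>0).mean())
E
```

```text
pics
{'clock': 0.0, 'qpos': array([ 1.11620064,  0.62934544,  0.03845065,  1.51832226, -0.02702634,
        0.99631217, -0.02001596]), 'qd': array([ 7.29370699e-05,  5.12848619e-04, -7.37230521e-04,  6.55796452e-04,
        5.39631628e-04, -4.80108652e-04, -5.85418192e-04]), 'tau': array([-1.06757245e-03, -5.63406086e+01,  1.22678373e+00, -1.93443471e+01,
        1.12503703e-02,  1.04643137e-02, -1.44940930e-05]), 'eef_pos': array([ 246.19928177, -600.91612176,  230.40431766]), 'tool_rot': array([ 3.14158580e+00,  1.86919396e-03, -1.18203695e+00]), 'force': array([ 0.26736912, -0.37674358,  0.31981115]), 'torque': array([-0.00987492, -0.01137955, -0.05719149]), 'width': 85.53866607038115}
-18.700000000000003
scene [[405.86937259   0.         327.43752639]
 [  0.         405.86937259 192.16466969]
 [  0.           0.           1.        ]] -0.10481042244783004 [[ 5.56268922e-01 -6.89408997e-01  4.63982889e-01  1.20375853e+03]
 [ 8.31000691e-01  4.60374174e-01 -3.12239446e-01 -4.02244413e+02]
 [ 1.65494433e-03  5.59259201e-01  8.28991198e-01  1.11626250e+03]
 [ 0.00000000e+00  0.00000000e+00  0.00000000e+00  1.00000000e+00]] 0.9959296875
top [[456.50465258   0.         325.7756088 ]
 [  0.         456.50465258 197.63531782]
 [  0.           0.           1.        ]] -0.038825832748419345 [[-1.19230953e-02  9.80218659e-01 -1.97558144e-01  3.57742806e+02]
 [-9.99928874e-01 -1.17459849e-02  2.06832079e-03 -2.79020504e+01]
 [-2.93108351e-04  1.97568753e-01  9.80288989e-01  1.29241719e+03]
 [ 0.00000000e+00  0.00000000e+00  0.00000000e+00  1.00000000e+00]] 0.99630078125
```

View pics/scene0.png

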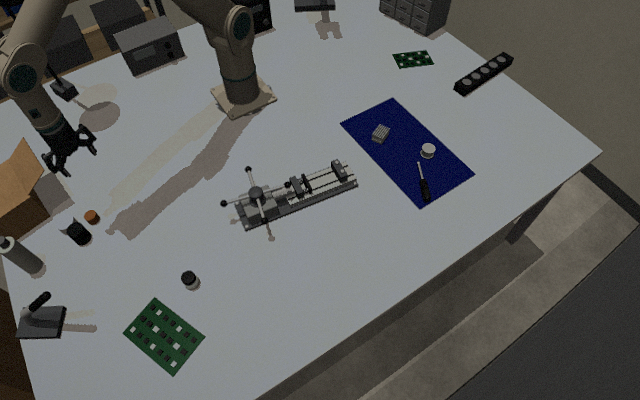

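View pics/top0.png

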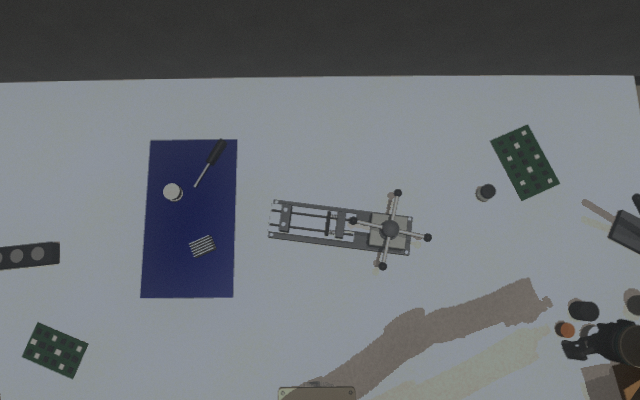

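The scene and top views show the heat sink on the mat (top px ~202,246), the spool (173,192), the screwdriver (210,160), the fixture (270–430, 190–270) with its hub at about (390,229), and the jar (486,192). I'll zoom in next.

```bash
cat > h.py <<'E'
import numpy as np,cv2
from cell import sensors,get_image,ctrl
def dist(im): return np.array([im["k1"],0,0,0,0.])
def ray(im,uv):
    p=cv2.undistortPoints(np.array(uv,float).reshape(-1,1,2),im["K"],dist(im)).reshape(-1,2)
    d=np.c_[p[:,0],-p[:,1],-np.ones(len(p))]; T=im["pose"]
    return T[:3,3],d@T[:3,:3].T
def onz(im,uv,z):
    o,d=ray(im,uv); return o+d*((z-o[2])/d[:,2])[:,None]
def proj(im,P):
    T=im["pose"];c=(np.atleast_2d(P)-T[:3,3])@T[:3,:3]; s=np.c_[c[:,0]/-c[:,2],-c[:,1]/-c[:,2],np.ones(len(c))]
    return cv2.projectPoints(s,np.zeros(3),np.zeros(3),im["K"],dist(im))[0].reshape(-1,2)
def cloud(im):
    h,w=im["z_map"].shape; u,v=np.meshgrid(np.arange(w),np.arange(h)); o,d=ray(im,np.c_[u.ravel(),v.ravel()])
    return (o+d*im["z_map"].reshape(-1,1)).reshape(h,w,3)
def crop(im,x0,y0,x1,y1,s,f):
    c=cv2.resize(im["pixels"][y0:y1,x0:x1,::-1],None,fx=s,fy=s,interpolation=cv2.INTER_CUBIC)
    c=np.clip(c.astype(float)*1.6,0,255).astype(np.uint8)
    for x in range(x0,x1,10): cv2.putText(c,str(x),((x-x0)*s,8),0,.3,(0,255,255),1);cv2.line(c,((x-x0)*s,8),((x-x0)*s,13),(0,255,255),1)
    for y in range(y0,y1,10): cv2.putText(c,str(y),(0,(y-y0)*s+4),0,.3,(0,255,255),1)
    cv2.imwrite(f,c)
E
python3 - <<'E'
from h import *
im=get_image("top")
crop(im,260,180,440,280,4,"pics/t_v.png"); crop(im,135,130,245,300,3,"pics/t_m.png")
im=get_image("scene"); crop(im,210,150,370,250,5,"pics/s_v.png"); crop(im,340,90,480,215,4,"pics/s_m.png")
E
```

```text
(no output)
```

View pics/t_v.png

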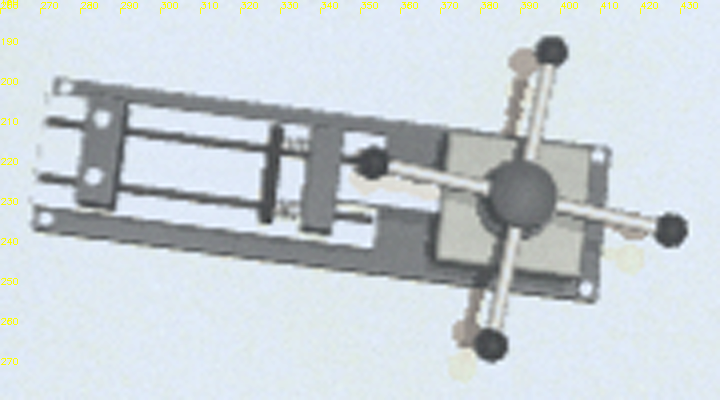

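View pics/t_m.png

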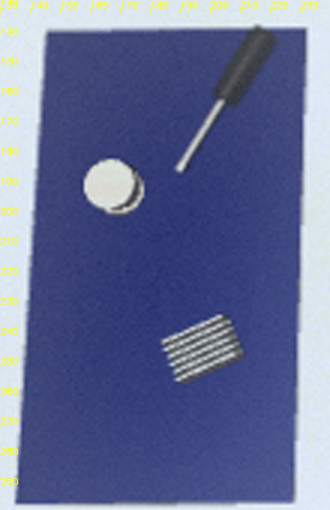

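View pics/s_v.png

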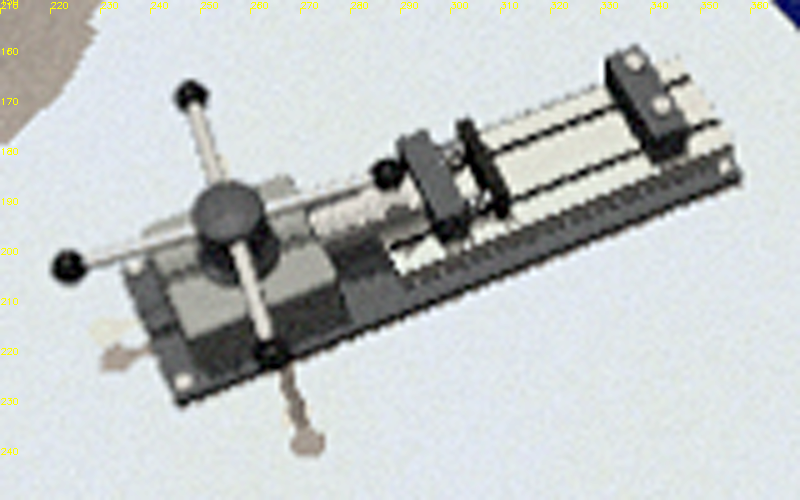

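View pics/s_m.png

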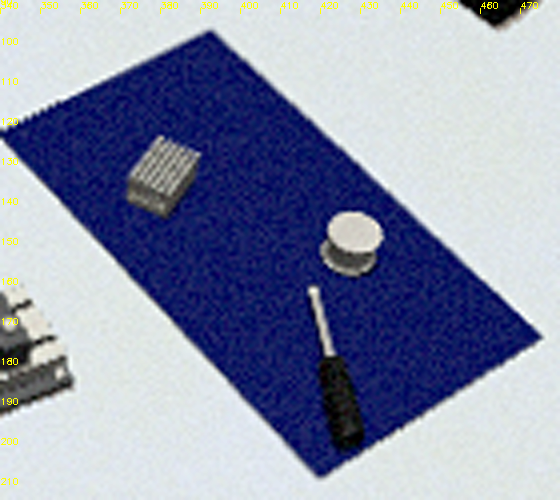

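Run:
```python
from h import *
im=get_image("top"); px=im["pixels"].astype(int); C=cloud(im)
hsv=cv2.cvtColor(im["pixels"],cv2.COLOR_RGB2HSV)
# balls: tall dark points near z~95+11
g=px.max(2)
for name in("top","scene"):
    I=get_image(name); D=cloud(I); gg=I["pixels"].max(2)
    reg=(300<D[...,0])&(D[...,0]<800)&(abs(D[...,1]+150)<300)
    m=((gg<60)&(D[...,2]>80)&(D[...,2]<135)&reg).astype(np.uint8)
    n,l,s,c=cv2.connectedComponentsWithStats(m)
    for i in range(1,n):
        if s[i,4]>8: print(name,s[i],c[i],np.round(onz(I,c[i],95)[0],1),D[l==i].mean(0).round(1))
# mat & heat sink
for name in("top","scene"):
    I=get_image(name); D=cloud(I); p=I["pixels"].astype(int)
    blue=((p[...,2]>1.6*p[...,0])&(p[...,2]>40)).astype(np.uint8)
    n,l,s,c=cv2.connectedComponentsWithStats(blue); k=1+np.argmax(s[1:,4]); mat=(l==k).astype(np.uint8)
    cn=max(cv2.findContours(mat,0,2)[0],key=cv2.contourArea); hull=np.zeros_like(mat); cv2.fillPoly(hull,[cv2.convexHull(cn)],1)
    o=((hull==1)&(mat==0)&(D[...,2]>22)).astype(np.uint8)
    n,l,s,c=cv2.connectedComponentsWithStats(o)
    for i in range(1,n):
        if s[i,4]>40:
            P=D[l==i]; print(name,"obj",s[i],c[i].round(1),P.mean(0).round(1),np.percentile(P[:,2],[5,50,95]).round(1), cv2.minAreaRect(P[:,:2].astype(np.float32)))
# fixture points by height profile
R=C[185:275,260:440].reshape(-1,3)
print(np.histogram(R[:,2],bins=np.arange(-6,125,6)))
```

```text
top [394 190   7   6  34] [397.32352941 192.58823529] [ 610.6 -222.6   95. ] [ 608.9 -221.3  103.1]
top [349 217   8   8  44] [352.86363636 220.47727273] [ 536.5 -101.5   95. ] [ 535.3 -101.   102.9]
top [382 229   5   8  16] [383.6875 233.125 ] [ 501.8 -182.    95. ] [ 501.5 -181.7   96.9]
top [424 234   7   7  40] [427.25 237.15] [ 489.6 -296.6   95. ] [ 488.7 -294.7  103.4]
top [379 263   8   7  43] [382.27906977 265.88372093] [ 416.2 -175.2   95. ] [ 415.8 -174.2  103.7]
scene [245 166   6   6  23] [247.43478261 168.52173913] [ 416.  -178.3   95. ] [ 421.1 -179.8  101.6]
scene [284 182   7   6  32] [287.3125 184.4375] [ 539.7 -104.3   95. ] [ 543.2 -105.9  100.3]
scene [249 186  15  17 119] [256.00840336 194.27731092] [ 518.3 -202.1   95. ] [ 523.4 -203.6  102.6]
scene [221 200   6   7  31] [223.25806452 203.03225806] [ 491.2 -299.5   95. ] [ 495.7 -300.1  101.4]
scene [261 217   7   8  40] [263.825 220.525] [ 612.1 -226.6   95. ] [ 615.4 -227.6  100.6]
top obj [207 140  19  24 178] [215.6 150.9] [747.9 281.4  48.3] [22.5 26.8 32.7] ((555.9385375976562, 150.9700164794922), (528.7
[... 522 characters left out ...]
90625), (56.38112258911133, 1053.18505859375), 43.62736129760742)
scene obj [422 143  14  12 124] [428.2 148.1] [643.3 396.5  42.2] [29.7 33.7 36.5] ((922.9530029296875, 17.937164306640625), (47.141815185546875, 1009.65087890625), 36.42790985107422)
scene obj [420 179  10  21 111] [424.9 188.8] [768.1 269.3  45.3] [22.5 25.7 29.5] ((980.092529296875, -38.773193359375), (43.266082763671875, 852.4547119140625), 34.51204299926758)
(array([5163, 4987,  869,  714,   73,  812,  855,   40,   41,  215,  496,
        711,  213,   23,    0,    6,   71,  368,  205,  161,   18]), array([ -6,   0,   6,  12,  18,  24,  30,  36,  42,  48,  54,  60,  66,
        72,  78,  84,  90,  96, 102, 108, 114, 120]))
```

Run:
```python
from h import *
t=get_image("top"); s=get_image("scene")
crop(t,180,225,225,265,16,"pics/t_h.png"); crop(s,362,115,402,150,16,"pics/s_h.png")
for z in (10,12,15):
  b=onz(t,[[275.4,201.4],[270.1,234.1],[409.6,218.4],[406.4,251.6]],z)
  d1=b[0]-b[2];d2=b[1]-b[3];print(z,b.round(1)[:,:2].tolist(),np.degrees(np.arctan2(d1[0],d1[1])),np.degrees(np.arctan2(d2[0],d2[1])),np.linalg.norm(d1),np.linalg.norm(d2),b.mean(0))
```

```text
10 [[606.9, 113.7], [513.1, 127.8], [553.1, -268.2], [459.1, -254.8]] 8.020747004760782 8.023991618741936 385.70257430792105 386.36710396104604 [533.065687   -70.38073105  10.        ]
12 [[606.5, 113.5], [512.8, 127.5], [552.8, -267.8], [459.0, -254.4]] 8.020747004760793 8.023991618741928 385.1010499716683 385.7645432543225 [532.79226134 -70.31448322  12.        ]
15 [[606.0, 113.2], [512.5, 127.2], [552.3, -267.3], [458.8, -253.9]] 8.020747004760779 8.023991618741933 384.19876346728927 384.8607021942373 [532.38212286 -70.21511146  15.        ]
```

View pics/t_h.png

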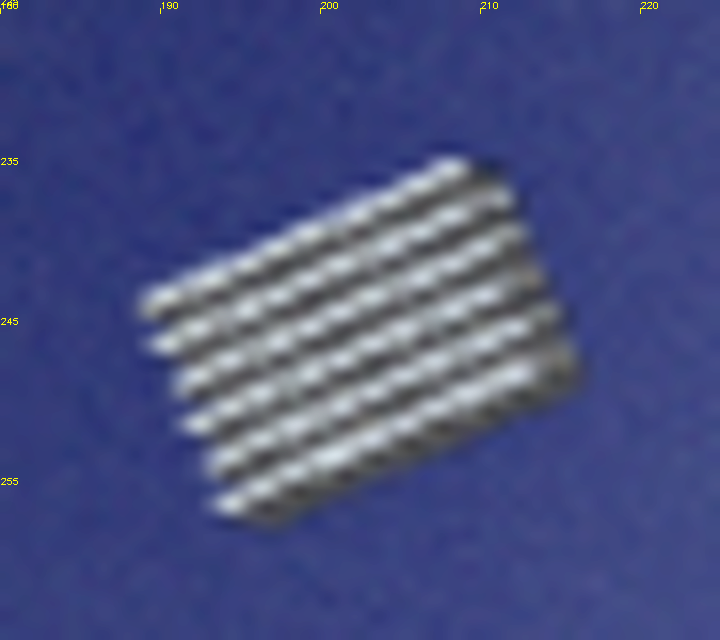

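View pics/s_h.png

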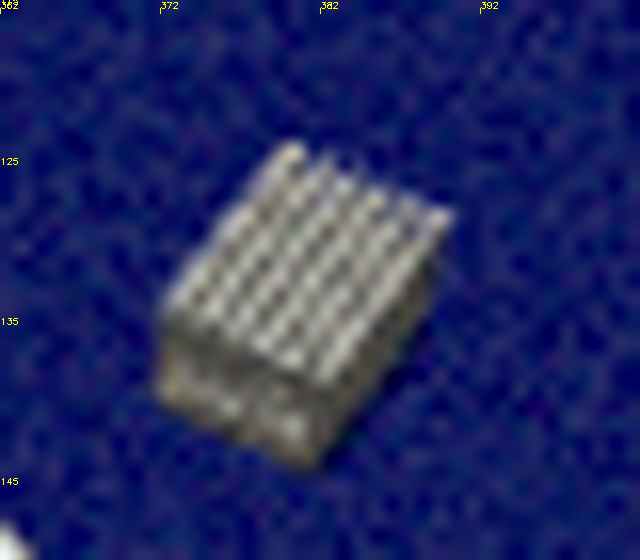

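Run:
```python
from h import *
t=get_image("top"); s=get_image("scene")
A=np.array([[142,304],[468,160],[536,374],[215,512]])/16+[180,225]-.47
B=np.array([[292,143],[452,215],[325,382],[168,305]])/16+[362,115]-.47
for I,p in((t,A),(s,B)):
    P=onz(I,p,35)[:,:2]; print(P.round(1).tolist(),P.mean(0).round(1)); e=np.roll(P,-1,0)-P
    print(np.linalg.norm(e,axis=1).round(1),np.degrees(np.arctan2(e[:,0],e[:,1])).round(1))
# triangulate ball pairs
def tri(u,v):
    o1,d1=ray(t,u);o2,d2=ray(s,v);d1=d1[0];d2=d2[0]
    k=np.linalg.lstsq(np.c_[d1,-d2],o2-o1,rcond=None)[0];a=o1+k[0]*d1;b=o2+k[1]*d2;return (a+b)/2,np.linalg.norm(a-b)
for u,v in (([397.32,192.59],[263.825,220.525]),([352.86,220.48],[287.31,184.44]),([427.25,237.15],[223.26,203.03]),([382.28,265.88],[247.43,168.52])):print(tri(u,v))
# jaw regions heights in fixture frame
o=np.array([532.1,-71.3]);yf=np.array([.1395,.990]);xf=np.array([.990,-.1395])
for n,I in(("t",t),("s",s)):
    D=cloud(I);q=D[...,:2]-o;fx=q@xf;fy=q@yf;m=(abs(fx)<25)&(D[...,2]>45)&(D[...,2]<80)&(fy>0)&(fy<190)
    print(n,np.histogram(fy[m],bins=np.arange(0,190,5)))
```

```text
[[486.3, 350.8], [510.7, 295.1], [473.5, 281.9], [450.4, 336.5]] [480.2 316.1]
[60.8 39.4 59.3 38.6] [ 156.3 -109.5  -23.    68.4]
[[453.4, 332.0], [491.0, 348.6], [514.7, 293.3], [477.2, 278.1]] [484.1 313. ]
[41.1 60.2 40.4 59. ] [  66.2  156.8 -112.1  -23.8]
(array([ 610.73508221, -224.63475813,   91.47199789]), np.float64(3.1046180237338876))
(array([ 536.90618107, -102.34060419,   90.22024983]), np.float64(1.305627760955583))
(array([ 489.60766032, -298.22413271,   91.96080833]), np.float64(2.035152825508981))
(array([ 415.72666924, -176.7617006 ,   93.7948853 ]), np.float64(2.968156496720475))
t (array([32, 33, 29, 11, 10,  8, 20, 34, 21,  0,  0,  0,  0,  0,  0,  0,  0,
        0,  0,  0,  0,  0,  0,  0,  0,  0,  0,  0, 29, 34, 35, 36, 29, 24,
        0,  0,  0]), array([  0,   5,  10,  15,  20,  25,  30,  35,  40,  45,  50,  55,  60,
        65,  70,  75,  80,  85,  90,  95, 100, 105, 110, 115, 120, 125,
       130, 135, 140, 145, 150, 155, 160, 165, 170, 175, 180, 185]))
s (array([18, 20,  3,  7,  8, 16, 23, 16,  1,  0,  0,  0,  0,  0,  0,  0,  0,
        0,  0,  0,  0,  0,  0,  0,  0,  0,  0, 25, 23, 23, 15, 13, 19,  0,
        0,  0,  0]), array([  0,   5,  10,  15,  20,  25,  30,  35,  40,  45,  50,  55,  60,
        65,  70,  75,  80,  85,  90,  95, 100, 105, 110, 115, 120, 125,
       130, 135, 140, 145, 150, 155, 160, 165, 170, 175, 180, 185]))
```

```bash
cat >> h.py <<'E'
from scipy.spatial.transform import Rotation as Ro
def st():
    s=sensors.read_state(); return s
def plan(p,yawdeg):
    s=st();R=Ro.from_euler('xyz',s["tool_rot"]); T=Ro.from_euler('xyz',[180,0,yawdeg],degrees=True)
    sh=R.inv().apply(np.array(p,float)-s["eef_pos"]); rv=np.degrees((R.inv()*T).as_rotvec())
    print(s["clock"],"now",s["eef_pos"].round(1),np.degrees(s["tool_rot"]).round(1),"F",s["force"].round(1),"w",round(s["width"],1)," ROW",sh.round(1).tolist(),rv.round(1).tolist())
E
python3 -c "
from h import *
plan([470,-50,200],-20); plan([482,314.5,130],23.4)"
```

```text
0.65 now [ 246.4 -601.4  231.3] [-180.     0.   -67.7] F [ 0.5  0.7 -0.1] w 85.5  ROW [-425.5, -415.9, 31.3] [-0.0, 0.0, -47.7]
0.65 now [ 246.4 -601.4  231.3] [-180.     0.   -67.7] F [ 0.5  0.7 -0.1] w 85.5  ROW [-758.3, -565.2, 101.4] [-0.0, 0.0, -91.1]
```

Emit:
{"api": "arm_command", "payload": {
  "rows": [
    [[-425,-416,31,0,0,-48],[-425,-416,31,0,0,-48],[-425,-416,31,0,0,-48],[-425,-416,31,0,0,-48],[-425,-416,31,0,0,-48],[-425,-416,31,0,0,-48],[-425,-416,31,0,0,-48],[-425,-416,31,0,0,-48],[-425,-416,31,0,0,-48],[-425,-416,31,0,0,-48],[-425,-416,31,0,0,-48],[-425,-416,31,0,0,-48],[-425,-416,31,0,0,-48],[-425,-416,31,0,0,-48],[-425,-416,31,0,0,-48]]
  ],
  "claw": 1
}}

```text
clock: 1.9
eef_pos: [472.9, -43.3, 200.7]
tool_rot: [-3.137, -0.002, -0.336]
force: [-0.3, 0.2, 0.0]
width: 85.3
```

```bash
python3 -c "
from h import *
plan([482,314.5,120],23.4)"
```

```text
1.9 now [472.9 -43.3 200.7] [-1.797e+02 -1.000e-01 -1.920e+01] F [-0.3  0.2  0. ] w 85.3  ROW [-109.5, -340.4, 82.0] [-0.2, -0.2, -42.6]
```

Emit:
{"api": "arm_command", "payload": {
  "rows": [
    [[-109,-344,80,0,0,-43],[-109,-344,80,0,0,-43],[-109,-344,80,0,0,-43],[-109,-344,80,0,0,-43],[-109,-344,80,0,0,-43],[-109,-344,80,0,0,-43],[-109,-344,80,0,0,-43],[-109,-344,80,0,0,-43],[-109,-344,80,0,0,-43],[-109,-344,80,0,0,-43],[-109,-344,80,0,0,-43],[-109,-344,80,0,0,-43],[-109,-344,80,0,0,-43]]
  ]
}}

```text
clock: 2.98
eef_pos: [484.3, 308.2, 120.4]
tool_rot: [3.14, 0.0, 0.404]
force: [0.0, 0.4, -0.0]
width: 85.6
```

Run:
```python
from h import *
t=get_image("top"); s=get_image("scene")
crop(t,160,210,240,290,9,"pics/t_1.png"); crop(s,340,90,420,150,9,"pics/s_1.png")
plan([482,314.5,50],23.4)
```

```text
3.0833 now [484.5 308.3 120.7] [179.9  -0.   23.1] F [-0.6 -0.1  0.4] w 85.6  ROW [0.1, -6.8, 70.7] [0.1, -0.0, -0.3]
```

View pics/s_1.png

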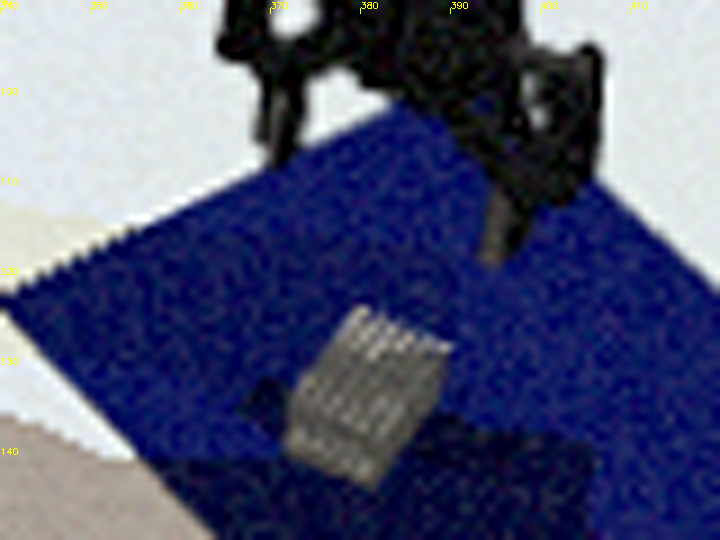

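View pics/t_1.png

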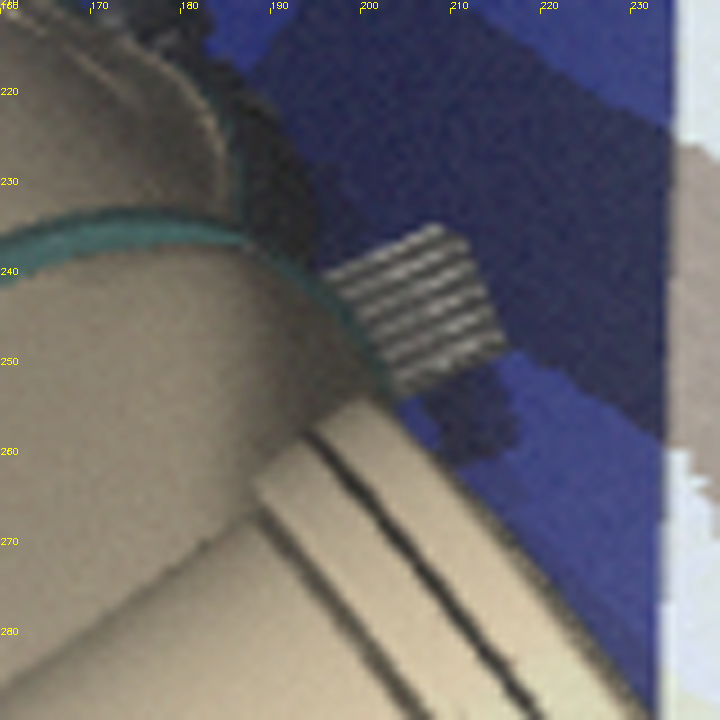

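Emit:
{"api": "arm_command", "payload": {
  "rows": [
    [[0,-7,20,0,0,0],[0,-7,50,0,0,0],[0,-7,71,0,0,0],[0,-7,90,0,0,0],[0,-7,90,0,0,0]]
  ]
}}

```text
clock: 3.5
eef_pos: [479.5, 313.7, 27.4]
tool_rot: [3.14, 0.006, 0.405]
force: [0.2, 0.1, 0.4]
width: 85.2
```

Run:
```python
from h import *
s=get_image("scene")
crop(s,340,90,420,150,9,"pics/s_2.png")
plan([482,314.5,6],23.4)
```

```text
3.55 now [480.3 314.6  29.1] [179.9   0.2  23.2] F [-0.7 -0.   0.5] w 85.4  ROW [1.6, 0.7, 23.1] [0.1, 0.2, -0.2]
```

View pics/s_2.png

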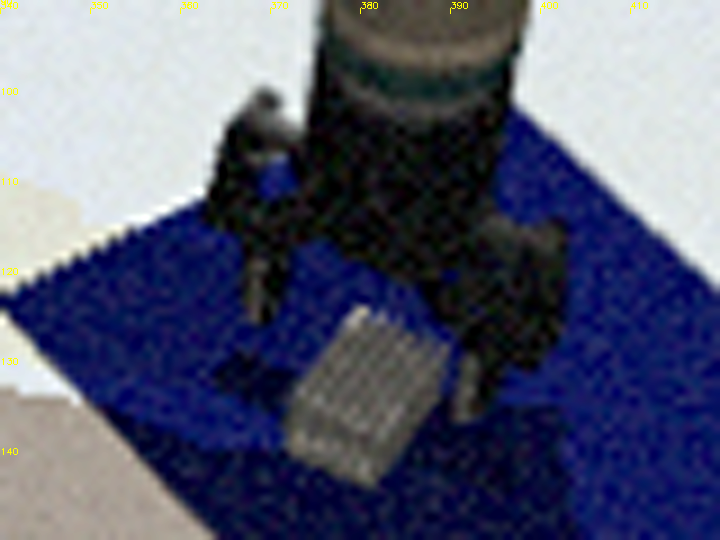

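Emit:
{"api": "arm_command", "payload": {
  "rows": [
    [[1.5,0.5,8,0,0,0],[1.5,0.5,16,0,0,0],[1.5,0.5,21,0,0,0],[1.5,0.5,22.5,0,0,0],[1.5,0.5,22.5,0,0,0]]
  ]
}}

```text
clock: 3.97
eef_pos: [482.5, 316.5, 7.7]
tool_rot: [3.141, 0.0, 0.406]
force: [-0.1, -0.2, -1.0]
width: 85.5
```

Run:
```python
from h import *
s=get_image("scene")
print(onz(s,[[369-.4,125.5],[392-.4,136]],42).mean(0))
crop(s,340,90,420,150,9,"pics/s_3.png")
plan([482,314.5,6],23.4)
```

```text
[486.59872329 306.00938836  42.        ]
4.0167 now [482.6 316.7   8. ] [-180.    -0.    23.3] F [ 1.   0.  -0.3] w 85.4  ROW [-1.5, 1.8, 2.0] [-0.0, -0.0, -0.1]
```

View pics/s_3.png

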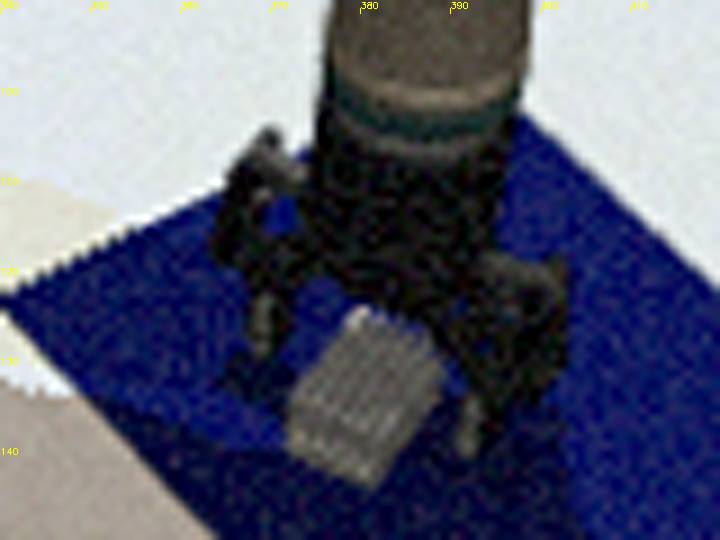

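Run:
```python
from h import *
s=get_image("scene")
print(onz(s,[[368.9-.4,129.2],[391.8-.4,140.1]],21))
print(proj(s,[[482.6,316.7,21],[482.6,316.7,8],[484.1,313,21],[484,313,35]]))
```

```text
[[443.5463833  289.24463609  21.        ]
 [531.03379258 325.96326381  21.        ]]
[[381.01876244 132.75662182]
 [380.63325088 135.16647608]
 [380.47318185 133.43149177]
 [380.87337402 130.78233589]]
```

Emit:
{"api": "arm_command", "payload": {
  "rows": [
    [[-1.5,1.8,2,0,0,0],[-1.5,1.8,2,0,0,0]]
  ]
}}

```text
clock: 4.23
eef_pos: [481.8, 313.8, 5.8]
tool_rot: [3.141, 0.0, 0.406]
force: [0.0, -1.3, -0.7]
width: 85.8
```

Emit:
{"api": "arm_command", "payload": {
  "rows": [
    [[0,0,0,0,0,0],[0,0,0,0,0,0],[0,0,0,0,0,0],[0,0,0,0,0,0],[0,0,0,0,0,0],[0,0,0,0,0,0],[0,0,0,0,0,0],[0,0,0,0,0,0]]
  ],
  "claw": -1
}}

```text
clock: 4.9
eef_pos: [482.2, 314.7, 6.1]
tool_rot: [-3.141, -0.001, 0.406]
force: [0.9, 0.1, 4.8]
width: 38.8
```

Run:
```python
from h import *
s=get_image("scene")
crop(s,340,90,420,150,9,"pics/s_4.png")
plan([482,314.5,6],23.4)
```

```text
4.95 now [482.2 314.7   6.1] [-180.    -0.    23.3] F [0.8 0.5 3.9] w 39.1  ROW [-0.3, 0.1, 0.1] [-0.0, -0.0, -0.1]
```

View pics/s_4.png

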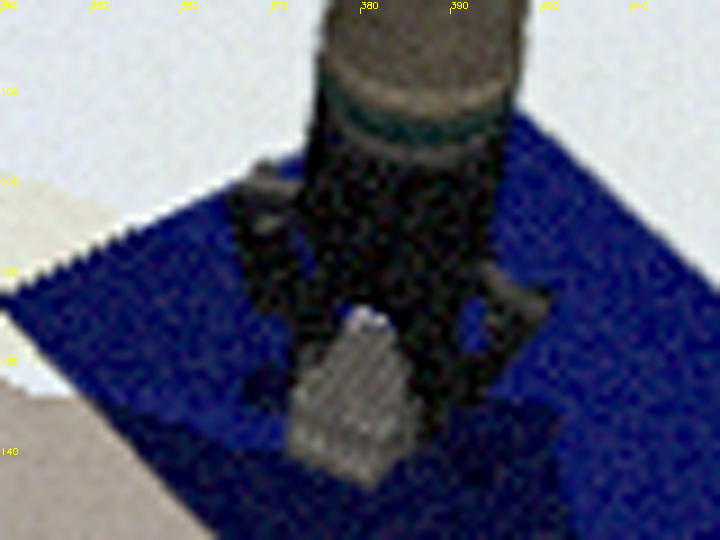

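The gripper holds the sink across its width, which reads 39 mm. Lifting now.

Emit:
{"api": "arm_command", "payload": {
  "rows": [
    [[0,0,-5,0,0,0],[0,0,-20,0,0,0],[0,0,-50,0,0,0],[0,0,-90,0,0,0],[0,0,-120,0,0,0],[0,0,-120,0,0,0],[0,0,-120,0,0,0]]
  ]
}}

```text
clock: 5.53
eef_pos: [482.7, 314.7, 127.3]
tool_rot: [-3.141, -0.003, 0.406]
force: [-0.7, -1.5, -1.5]
width: 39.1
```

Run:
```python
from h import *
plan([544.8,18.6,126],-8.0)
```

```text
5.5333 now [482.7 314.7 127.3] [-180.    -0.2   23.3] F [-0.7 -1.5 -1.5] w 39.1  ROW [-59.8, 296.5, 1.0] [-0.1, -0.2, 31.3]
```

Emit:
{"api": "arm_command", "payload": {
  "rows": [
    [[-2,10,0,0,0,2],[-6,30,0,0,0,5],[-12,60,0,0,0,9],[-18,90,0,0,0,13],[-24,120,0,0,0,17],[-30,150,0,0,0,20],[-36,180,0,0,0,23],[-42,210,0,0,0,26],[-48,240,0,0,0,28],[-54,270,0,0,0,30],[-58,288,0,0,0,31],[-60,296,0,0,0,31.3],[-60,296.5,0,0,0,31.3],[-60,296.5,0,0,0,31.3]]
  ]
}}

```text
clock: 6.7
eef_pos: [542.9, 18.8, 124.8]
tool_rot: [-3.141, 0.002, -0.14]
force: [0.7, 0.2, -1.8]
width: 39.0
```

Run:
```python
from h import *
t=get_image("top");s=get_image("scene")
crop(s,250,100,370,220,6,"pics/s_5.png");crop(t,260,180,360,260,7,"pics/t_5.png")
plan([544.8,18.6,60],-8.0)
```

```text
6.8 now [543.3  20.5 125.4] [-1.799e+02  1.000e-01 -7.900e+00] F [ 0.3 -0.5 -1. ] w 38.9  ROW [1.9, 1.7, 65.3] [-0.1, 0.1, 0.1]
```

View pics/s_5.png

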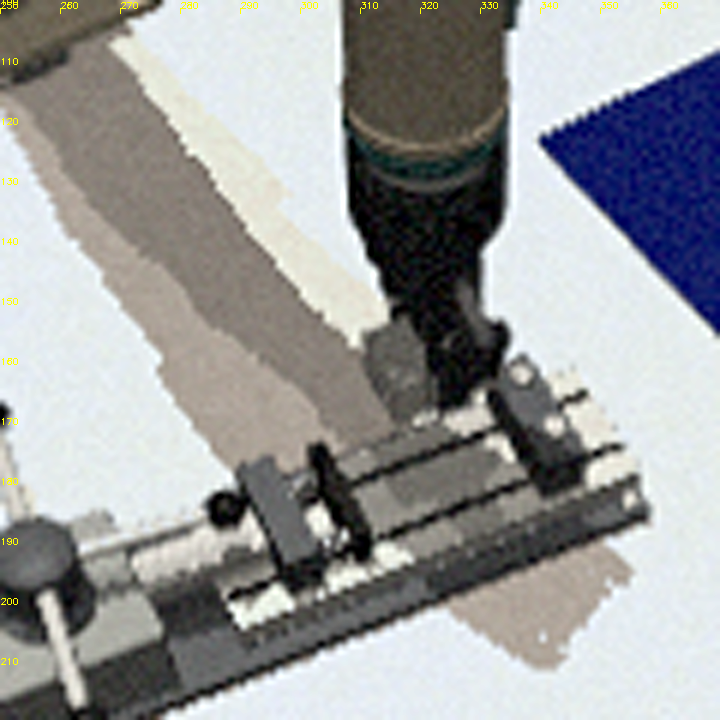

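View pics/t_5.png

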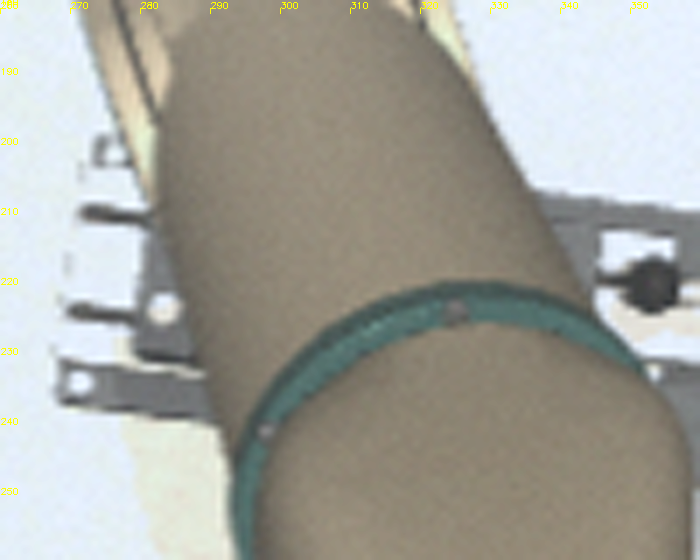

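Emit:
{"api": "arm_command", "payload": {
  "rows": [
    [[2,2,15,0,0,0],[2,2,35,0,0,0],[2,2,55,0,0,0],[2,2,65,0,0,0],[2,2,71,0,0,0],[2,2,75,0,0,0],[2,2,75,0,0,0],[2,2,75,0,0,0]]
  ]
}}

```text
clock: 7.47
eef_pos: [546.2, 16.5, 51.4]
tool_rot: [-3.141, -0.001, -0.14]
force: [0.1, -0.6, -1.9]
width: 39.0
```

Run:
```python
from h import *
s=get_image("scene")
crop(s,270,130,360,210,8,"pics/s_6.png")
plan([544.8,18.6,33],-8.0)
```

```text
7.5167 now [546.3  16.3  51.6] [-1.8e+02 -1.0e-01 -8.0e+00] F [-0.2 -0.6 -2.1] w 39.2  ROW [-1.8, -2.0, 18.6] [-0.0, -0.1, -0.0]
```

View pics/s_6.png

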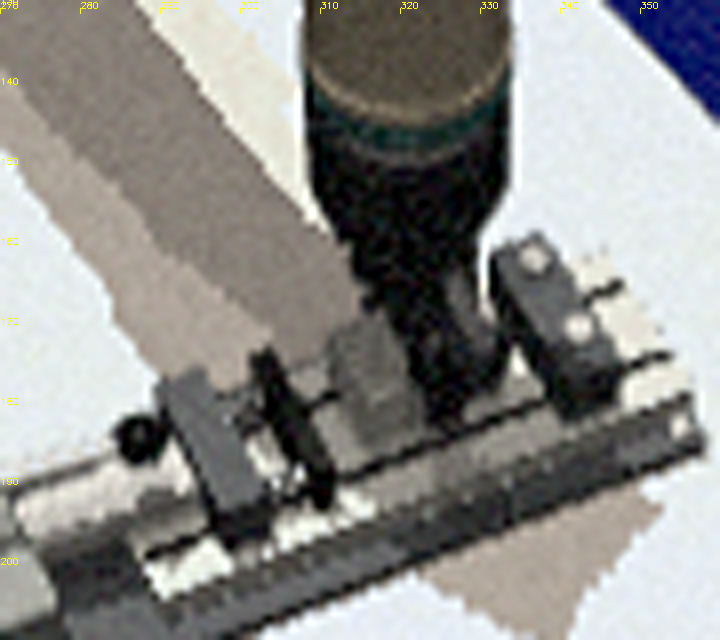

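Emit:
{"api": "arm_command", "payload": {
  "rows": [
    [[-1.8,-2,5,0,0,0],[-1.8,-2,10,0,0,0],[-1.8,-2,14,0,0,0],[-1.8,-2,16,0,0,0],[-1.8,-2,17,0,0,0],[-1.8,-2,17,0,0,0]]
  ]
}}

```text
clock: 8.02
eef_pos: [544.0, 18.2, 33.5]
tool_rot: [3.141, 0.001, -0.14]
force: [-1.3, -0.7, -1.5]
width: 39.0
```

Emit:
{"api": "arm_command", "payload": {
  "rows": [
    [[0,0,0.5,0,0,0],[0,0,1,0,0,0],[0,0,1,0,0,0]]
  ]
}}

```text
clock: 8.27
eef_pos: [544.3, 18.2, 33.1]
tool_rot: [3.142, -0.0, -0.14]
force: [-0.8, 0.4, 0.8]
width: 39.0
```

Emit:
{"api": "arm_command", "payload": {
  "rows": [
    [[0,0,0.5,0,0,0],[0,0,0.5,0,0,0],[0,0,0.5,0,0,0]]
  ]
}}

```text
clock: 8.52
eef_pos: [544.3, 18.3, 33.1]
tool_rot: [3.142, -0.001, -0.14]
force: [-2.7, -0.2, 5.7]
width: 38.9
```

Run:
```python
from h import *
s=get_image("scene")
crop(s,270,130,360,210,8,"pics/s_7.png")
plan([544.8,18.6,33],-8.0)
```

```text
8.5667 now [544.4  18.3  33.1] [180.  -0.  -8.] F [-2.  -0.3  6.1] w 39.4  ROW [0.4, -0.4, 0.1] [0.0, -0.0, -0.0]
```

View pics/s_7.png

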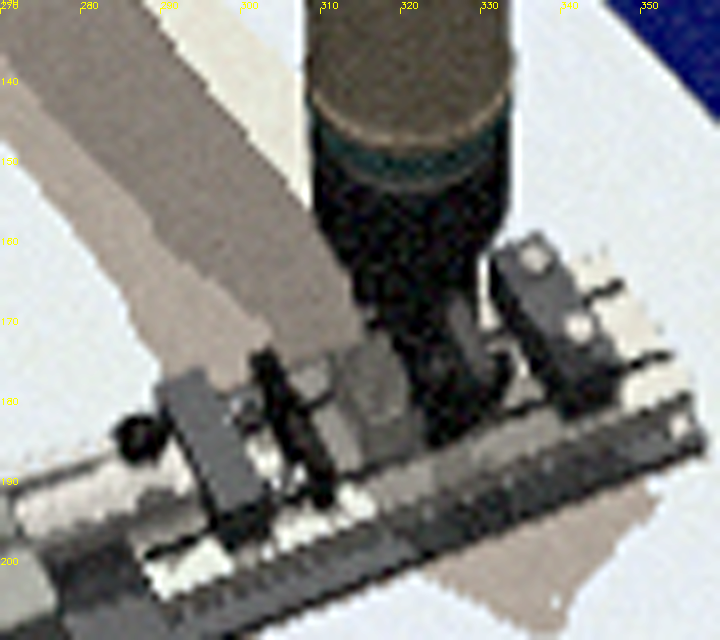

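Emit:
{"api": "arm_command", "payload": {
  "rows": [
    [[0,0,-0.5,0,0,0],[0,0,-0.5,0,0,0],[0,0,-0.5,0,0,0],[0,0,-0.5,0,0,0],[0,0,-0.5,0,0,0],[0,0,-0.5,0,0,0]]
  ],
  "claw": 0.6
}}

```text
clock: 9.07
eef_pos: [544.1, 18.3, 32.7]
tool_rot: [-3.142, 0.0, -0.14]
force: [-0.5, 0.2, 0.5]
width: 68.1
```

Emit:
{"api": "arm_command", "payload": {
  "rows": [
    [[0,0,-4,0,0,0],[0,0,-15,0,0,0],[0,0,-40,0,0,0],[0,0,-75,0,0,0],[0,0,-100,0,0,0],[0,0,-107,0,0,0],[0,0,-107,0,0,0]]
  ]
}}

```text
clock: 9.65
eef_pos: [545.9, 18.4, 142.8]
tool_rot: [-3.141, -0.006, -0.14]
force: [0.7, 0.3, -0.1]
width: 68.2
```

Run:
```python
from h import *
s=get_image("scene")
crop(s,270,130,360,210,8,"pics/s_8.png")
plan([544.8,18.6,140],-8.0)
```

```text
9.7 now [544.7  18.2 141. ] [-1.8e+02 -1.0e-01 -8.0e+00] F [-0.2 -1.  -0.1] w 68.3  ROW [0.0, -0.4, 1.0] [-0.0, -0.1, -0.0]
```

View pics/s_8.png

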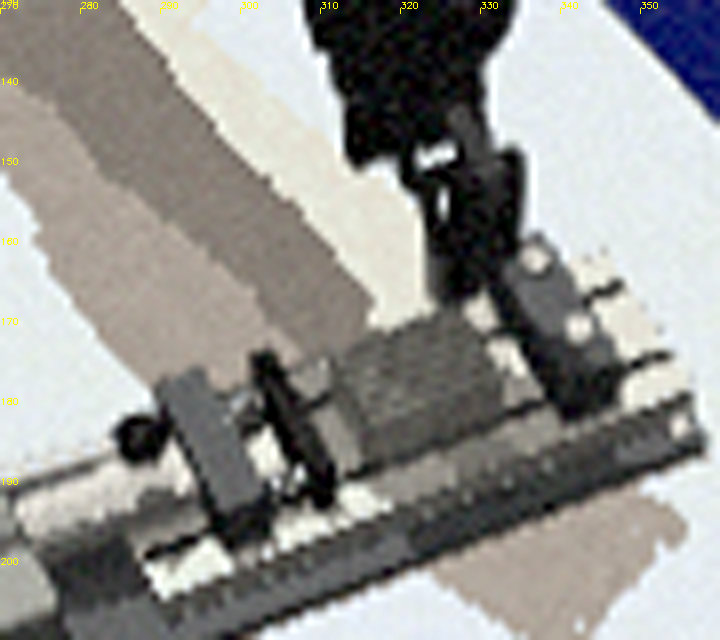

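The sink sits flat and lengthwise on the bed, clear of both jaws. Next the handle: gripper shut, moving to behind the spoke at about 76°.

```bash
cat >> h.py <<'E'
HUB=np.array([513.8,-200.5])
def push(phi,r=70,z=82,off=16,yawoff=0):
    f=np.radians(phi);u=np.array([np.cos(f),np.sin(f)]);t=np.array([np.sin(f),-np.cos(f)])
    p=HUB+r*u-off*t; return [p[0],p[1],z],phi+yawoff
E
python3 - <<'E'
from h import *
p,y=push(92,z=141); print(p); plan(p,y)
E
```

```text
[np.float64(495.36678199851934), np.float64(-131.1010340559033), 141]
9.7 now [544.7  18.2 141. ] [-1.8e+02 -1.0e-01 -8.0e+00] F [-0.2 -1.  -0.1] w 68.3  ROW [-28.0, 154.7, -0.1] [0.1, -0.1, -100.0]
```

Emit:
{"api": "arm_command", "payload": {
  "rows": [
    [[-2,12,0,0,0,-7],[-5,26,0,0,0,-14],[-8,40,0,0,0,-21],[-10,54,0,0,0,-28],[-12,68,0,0,0,-35],[-15,82,0,0,0,-42],[-18,96,0,0,0,-49],[-20,110,0,0,0,-56],[-22,122,0,0,0,-63],[-24,134,0,0,0,-70],[-26,144,0,0,0,-77],[-28,150,0,0,0,-84],[-28,155,0,0,0,-91],[-28,155,0,0,0,-98],[-28,155,0,0,0,-100],[-28,155,0,0,0,-100],[-28,155,0,0,0,-100]]
  ],
  "claw": -1
}}

```text
clock: 11.12
eef_pos: [493.9, -131.1, 138.6]
tool_rot: [-3.139, -0.001, 1.604]
force: [-0.3, -0.1, 0.5]
width: 0.0
```

Run:
```python
from h import *
t=get_image("top");s=get_image("scene")
crop(s,210,110,350,230,5,"pics/s_9.png")
p,y=push(92,z=84); print(p); plan(p,y)
```

```text
[np.float64(495.36678199851934), np.float64(-131.1010340559033), 84]
11.2167 now [ 494.3 -131.   139.2] [-179.9   -0.    91.9] F [ 0.3 -0.7  0.6] w 0.3  ROW [-0.1, 1.1, 55.2] [-0.1, -0.0, -0.1]
```

View pics/s_9.png

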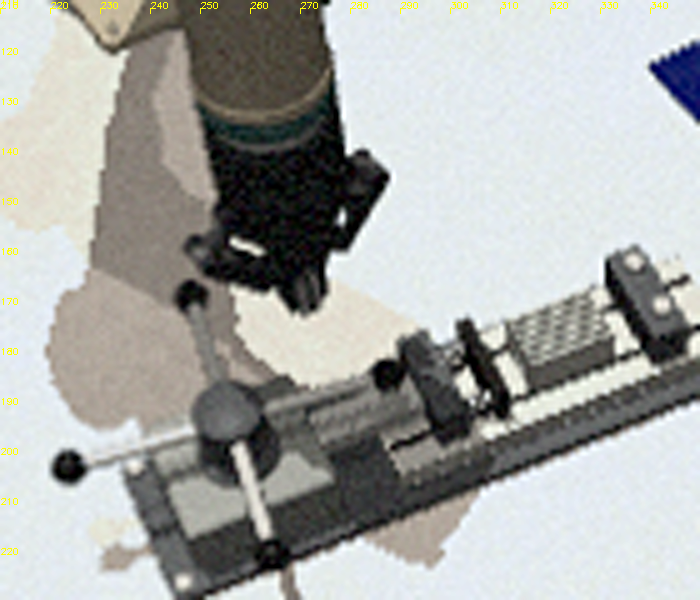

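Run:
```python
from h import *
p,y=push(92,r=65,z=87); print(p); plan(p,y)
```

```text
[np.float64(495.5412794820319), np.float64(-136.0979881909988), 87]
11.2167 now [ 494.3 -131.   139.2] [-179.9   -0.    91.9] F [ 0.3 -0.7  0.6] w 0.3  ROW [-5.1, 1.1, 52.2] [-0.1, -0.0, -0.1]
```

Emit:
{"api": "arm_command", "payload": {
  "rows": [
    [[-5,1,10,0,0,0],[-5,1,25,0,0,0],[-5,1,40,0,0,0],[-5,1,49,0,0,0],[-5,1,52,0,0,0],[-5,1,52,0,0,0],[-5,1,52,0,0,0]]
  ]
}}

```text
clock: 11.8
eef_pos: [496.3, -136.1, 88.0]
tool_rot: [3.141, -0.0, 1.605]
force: [0.6, -0.5, 1.1]
width: -0.3
```

```bash
cat >> h.py <<'E'
def arc(p0,p1,n,r=65,z=87,off=16,tool0=None):
    """rows from current pose along push arc, phi p0->p1"""
    s=st();R=Ro.from_euler('xyz',s["tool_rot"])
    for k in range(1,n+1):
        ph=p0+(p1-p0)*k/n; p,y=push(ph,r,z,off); T=Ro.from_euler('xyz',[180,0,y],degrees=True)
        sh=R.inv().apply(np.array(p)-s["eef_pos"]); rv=np.degrees((R.inv()*T).as_rotvec()); print("[%.1f, %.1f, %.1f, 0, 0, %.1f],"%(sh[0],sh[1],sh[2],rv[2]),end=" ")
    print()
def where(r=None):
    s=st(); q=s["eef_pos"][:2]-HUB; rho=np.hypot(*q); a=np.degrees(np.arctan2(q[1],q[0])); y=np.degrees(s["tool_rot"][2])
    d=np.degrees(np.arcsin(16/rho)); phi=a-d; f=np.radians(phi); t=np.array([np.sin(f),-np.cos(f)])
    F=-(s["force"][:2]); print("t",round(s["clock"],2),"spoke phi if touching",round(phi,1),"yaw",round(y,1),"r",round(np.sqrt(rho**2-256),1),"z",s["eef_pos"][2].round(1),"Ftan",(F@t).round(1),"Frad",(F@[np.cos(f),np.sin(f)]).round(1),"Fz",s["force"][2].round(1))
E
python3 - <<'E'
from h import *
s=get_image("scene")
crop(s,210,110,350,230,5,"pics/s_10.png")
where(); arc(92,56,18)
E
```

```text
t 11.85 spoke phi if touching 91.2 yaw 92.0 r 64.7 z 88.3 Ftan -0.7 Frad -0.1 Fz -0.3
[0.6, 1.3, 1.3, 0, 0, 2.0], [1.0, 3.6, 1.3, 0, 0, 4.0], [1.4, 6.0, 1.3, 0, 0, 6.0], [1.6, 8.3, 1.3, 0, 0, 8.0], [1.8, 10.6, 1.3, 0, 0, 10.0], [2.0, 12.9, 1.3, 0, 0, 12.0], [2.0, 15.3, 1.3, 0, 0, 14.0], [1.9, 17.6, 1.3, 0, 0, 16.0], [1.8, 19.9, 1.3, 0, 0, 18.0], [1.6, 22.3, 1.3, 0, 0, 20.0], [1.3, 24.6, 1.3, 0, 0, 22.0], [0.9, 26.9, 1.3, 0, 0, 24.0], [0.5, 29.2, 1.3, 0, 0, 26.0], [-0.0, 31.5, 1.3, 0, 0, 28.0], [-0.7, 33.7, 1.3, 0, 0, 30.0], [-1.3, 35.9, 1.3, 0, 0, 32.0], [-2.1, 38.2, 1.3, 0, 0, 34.0], [-2.9, 40.3, 1.3, 0, 0, 36.0],
```

View pics/s_10.png

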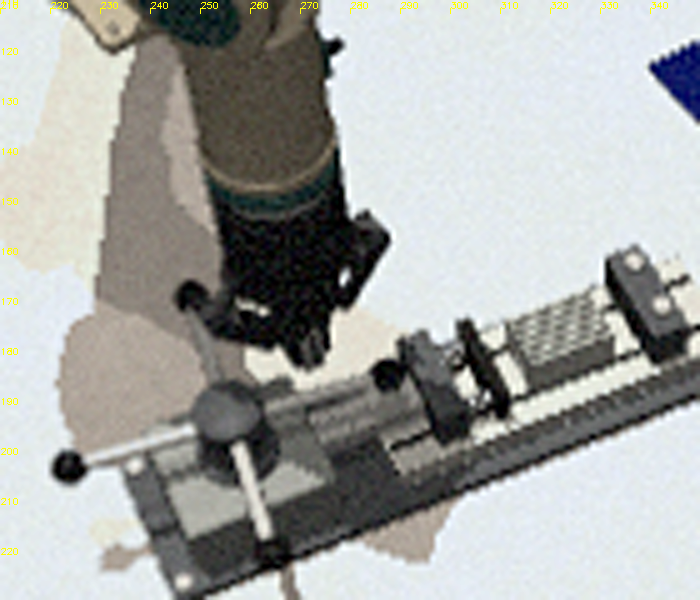

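Emit:
{"api": "arm_command", "payload": {
  "rows": [
    [[0.6,1.3,0.5,0,0,2],[1,3.6,1,0,0,4],[1.4,6,1,0,0,6],[1.6,8.3,1,0,0,8],[1.8,10.6,1,0,0,10],[2,12.9,1,0,0,12],[2,15.3,1,0,0,14],[1.9,17.6,1,0,0,16]]
  ]
}}

```text
clock: 12.52
eef_pos: [514.0, -133.8, 87.7]
tool_rot: [3.14, 0.0, 1.324]
force: [-5.3, 1.4, 2.6]
width: -0.3
```

Run:
```python
from h import *
where(); arc(76,60,8)
```

```text
t 12.52 spoke phi if touching 76.0 yaw 75.9 r 64.8 z 87.7 Ftan 5.5 Frad -0.1 Fz 2.6
[0.7, 2.2, 0.7, 0, 0, 1.9], [1.2, 4.5, 0.7, 0, 0, 3.9], [1.5, 6.8, 0.7, 0, 0, 5.9], [1.8, 9.2, 0.7, 0, 0, 7.9], [2.0, 11.5, 0.7, 0, 0, 9.9], [2.1, 13.8, 0.7, 0, 0, 11.9], [2.2, 16.2, 0.7, 0, 0, 13.9], [2.1, 18.5, 0.7, 0, 0, 15.9],
```

Emit:
{"api": "arm_command", "payload": {
  "rows": [
    [[0.7,2.2,0.5,0,0,2],[1.2,4.5,0.5,0,0,4],[1.5,6.8,0.5,0,0,6],[1.8,9.2,0.5,0,0,8],[2,11.5,0.5,0,0,10],[2.1,13.8,0.5,0,0,12],[2.2,16.2,0.5,0,0,14],[2.1,18.5,0.5,0,0,16]]
  ]
}}

```text
clock: 13.18
eef_pos: [529.2, -134.8, 86.7]
tool_rot: [-3.137, 0.002, 1.046]
force: [-6.2, 3.0, 3.0]
width: -0.0
```

Run:
```python
from h import *
where(); arc(60,30,12)
```

```text
t 13.18 spoke phi if touching 63.1 yaw 59.9 r 65.6 z 86.7 Ftan 6.9 Frad 0.1 Fz 3.0
[1.0, 6.4, -0.3, 0, 0, 2.4], [1.5, 9.3, -0.4, 0, 0, 4.9], [1.9, 12.2, -0.4, 0, 0, 7.4], [2.2, 15.1, -0.4, 0, 0, 9.9], [2.3, 18.0, -0.4, 0, 0, 12.4], [2.3, 20.9, -0.4, 0, 0, 14.9], [2.2, 23.8, -0.4, 0, 0, 17.4], [2.0, 26.7, -0.4, 0, 0, 19.9], [1.6, 29.6, -0.5, 0, 0, 22.4], [1.1, 32.5, -0.5, 0, 0, 24.9], [0.5, 35.4, -0.5, 0, 0, 27.4], [-0.3, 38.2, -0.5, 0, 0, 29.9],
```

Emit:
{"api": "arm_command", "payload": {
  "rows": [
    [[0.6,3,0,0,0,2.5],[1.2,6,0,0,0,5],[1.7,9,0,0,0,7.5],[2.1,12,0,0,0,10],[2.3,15,0,0,0,12.5],[2.3,18,0,0,0,15],[2.2,21,0,0,0,17.5],[2,24,0,0,0,20],[1.6,27,0,0,0,22.5],[1.1,30,0,0,0,25],[0.5,33,0,0,0,27.5],[-0.3,35.5,0,0,0,30]]
  ]
}}

```text
clock: 14.18
eef_pos: [560.3, -151.7, 86.7]
tool_rot: [-3.137, 0.002, 0.522]
force: [-5.4, 5.0, 3.8]
width: 0.0
```

Run:
```python
from h import *
where(); arc(35,0,14); 
t=get_image("top");s=get_image("scene")
crop(s,210,110,350,230,5,"pics/s_11.png")
```

```text
t 14.18 spoke phi if touching 32.6 yaw 29.9 r 65.5 z 86.7 Ftan 7.1 Frad 1.8 Fz 3.8
[-0.5, 0.2, -0.3, 0, 0, -2.6], [0.3, 3.0, -0.3, 0, 0, -0.1], [0.9, 5.8, -0.3, 0, 0, 2.4], [1.5, 8.7, -0.3, 0, 0, 4.9], [1.8, 11.6, -0.3, 0, 0, 7.4], [2.1, 14.5, -0.3, 0, 0, 9.9], [2.2, 17.4, -0.4, 0, 0, 12.4], [2.2, 20.4, -0.4, 0, 0, 14.9], [2.1, 23.3, -0.4, 0, 0, 17.4], [1.9, 26.2, -0.4, 0, 0, 19.9], [1.5, 29.1, -0.4, 0, 0, 22.4], [1.0, 32.0, -0.4, 0, 0, 24.9], [0.4, 34.8, -0.4, 0, 0, 27.4], [-0.4, 37.6, -0.4, 0, 0, 29.9],
```

View pics/s_11.png

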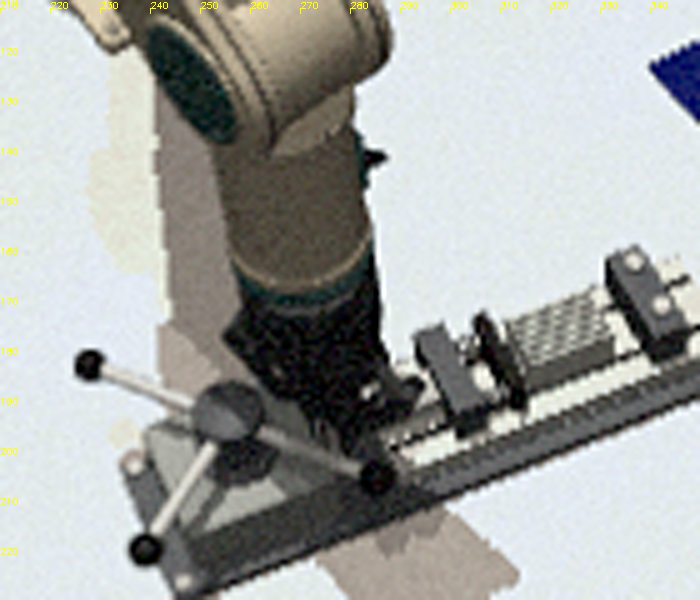

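Emit:
{"api": "arm_command", "payload": {
  "rows": [
    [[0.6,3,0,0,0,2.5],[1.2,6,0,0,0,5],[1.7,9,0,0,0,7.5],[2.1,12,0,0,0,10],[2.3,15,0,0,0,12.5],[2.3,18,0,0,0,15],[2.2,21,0,0,0,17.5],[2,24,0,0,0,20],[1.6,27,0,0,0,22.5],[1.1,30,0,0,0,25],[0.5,33,0,0,0,27.5],[-0.3,35.5,0,0,0,30]]
  ]
}}

```text
clock: 15.28
eef_pos: [578.4, -181.3, 86.7]
tool_rot: [-3.137, 0.003, -0.001]
force: [-4.1, 7.0, 3.0]
width: -0.4
```

Run:
```python
from h import *
where()
s=get_image("scene")
crop(s,210,110,350,230,5,"pics/s_12.png")
```

```text
t 15.28 spoke phi if touching 2.8 yaw -0.0 r 65.5 z 86.7 Ftan 7.2 Frad 3.8 Fz 3.0
```

View pics/s_12.png

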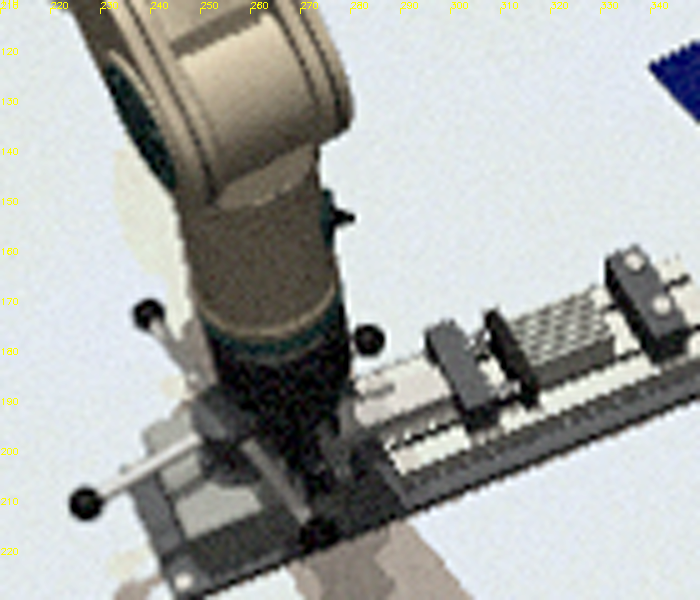

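Emit:
{"api": "arm_command", "payload": {
  "rows": [
    [[0,-8,0,0,0,0],[0,-8,-15,0,0,0],[0,-8,-35,0,0,0],[0,-8,-52,0,0,0],[0,-8,-52,0,0,0]]
  ]
}}

```text
clock: 15.75
eef_pos: [583.1, -177.2, 142.4]
tool_rot: [3.14, -0.008, 0.0]
force: [1.8, -0.2, 0.3]
width: 0.2
```

Run:
```python
from h import *
p,y=push(107,65,138);print(p);plan(p,y)
```

```text
[np.float64(479.4949630976135), np.float64(-143.01813813796647), 138]
15.75 now [ 583.1 -177.2  142.4] [179.9  -0.4   0. ] F [ 1.8 -0.2  0.3] w 0.2  ROW [-103.6, -34.2, 3.6] [0.5, -0.2, -107.0]
```

Emit:
{"api": "arm_command", "payload": {
  "rows": [
    [[-8,-3,0,0,0,-7],[-16,-6,0,0,0,-14],[-24,-9,1,0,0,-21],[-32,-12,1,0,0,-28],[-40,-15,1,0,0,-35],[-48,-18,2,0,0,-42],[-56,-21,2,0,0,-49],[-64,-24,2,0,0,-56],[-72,-26,2,0,0,-63],[-80,-28,3,0,0,-70],[-88,-30,3,0,0,-77],[-94,-32,3,0,0,-84],[-100,-34,3,0,0,-91],[-104,-34,3,0,0,-98],[-104,-34,3,0,0,-105],[-104,-34,3,0,0,-107],[-104,-34,3,0,0,-107]]
  ]
}}

```text
clock: 17.17
eef_pos: [476.2, -143.0, 135.3]
tool_rot: [3.141, -0.0, 1.868]
force: [-0.5, 0.3, 0.1]
width: 0.2
```

Run:
```python
from h import *
p,y=push(107,65,87);print(p);plan(p,y)
s=get_image("scene")
crop(s,210,110,350,230,5,"pics/s_13.png")
```

```text
[np.float64(479.4949630976135), np.float64(-143.01813813796647), 87]
17.1667 now [ 476.2 -143.   135.3] [180.  -0. 107.] F [-0.5  0.3  0.1] w 0.2  ROW [-1.0, 3.1, 48.3] [0.0, -0.0, 0.0]
```

View pics/s_13.png

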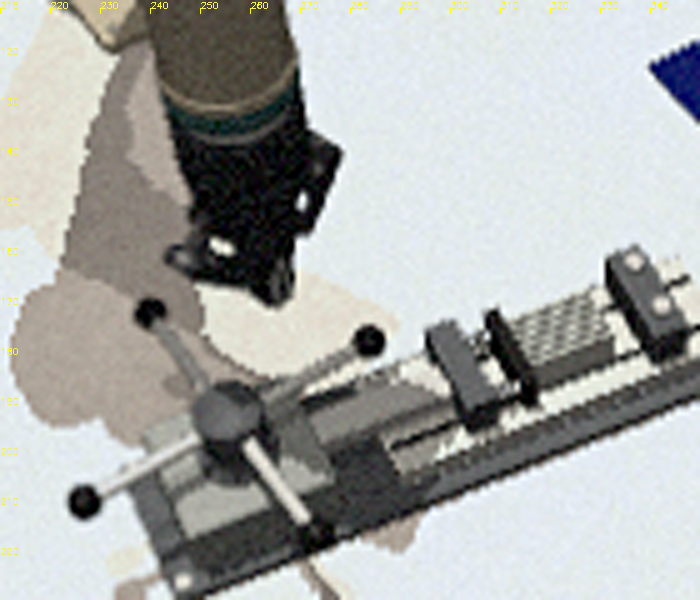

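Emit:
{"api": "arm_command", "payload": {
  "rows": [
    [[-1,3,10,0,0,0],[-1,3,25,0,0,0],[-1,3,38,0,0,0],[-1,3,45,0,0,0],[-1,3,48,0,0,0],[-1,3,48,0,0,0],[-1,3,48,0,0,0]]
  ]
}}

```text
clock: 17.8
eef_pos: [479.5, -142.9, 87.4]
tool_rot: [3.141, 0.0, 1.867]
force: [0.1, -0.4, 0.5]
width: 0.2
```

Run:
```python
from h import *
where(); arc(107,87,10)
```

```text
t 17.8 spoke phi if touching 106.9 yaw 107.0 r 65.1 z 87.4 Ftan 0.0 Frad 0.5 Fz 0.5
[0.4, 2.2, 0.4, 0, 0, 2.0], [0.9, 4.5, 0.4, 0, 0, 4.0], [1.2, 6.8, 0.4, 0, 0, 6.0], [1.5, 9.1, 0.4, 0, 0, 8.0], [1.7, 11.5, 0.4, 0, 0, 10.0], [1.8, 13.8, 0.4, 0, 0, 12.0], [1.8, 16.1, 0.5, 0, 0, 14.0], [1.8, 18.5, 0.5, 0, 0, 16.0], [1.7, 20.8, 0.5, 0, 0, 18.0], [1.5, 23.1, 0.5, 0, 0, 20.0],
```

Emit:
{"api": "arm_command", "payload": {
  "rows": [
    [[0.4,2.2,0,0,0,2],[0.9,4.5,0,0,0,4],[1.2,6.8,0,0,0,6],[1.5,9.1,0,0,0,8],[1.7,11.5,0,0,0,10],[1.8,13.8,0,0,0,12],[1.8,16.1,0,0,0,14],[1.8,18.5,0,0,0,16],[1.7,20.8,0,0,0,18],[1.5,23.1,0,0,0,20]]
  ]
}}

```text
clock: 18.63
eef_pos: [497.6, -135.2, 87.5]
tool_rot: [-3.136, 0.002, 1.516]
force: [-7.0, 1.0, 5.7]
width: 0.4
```

Run:
```python
from h import *
where()
```

```text
t 18.63 spoke phi if touching 90.2 yaw 86.8 r 65.3 z 87.5 Ftan 7.0 Frad -1.0 Fz 5.7
```

Emit:
{"api": "arm_command", "payload": {
  "rows": [
    [[0.6,3,0,0,0,2.5],[1.2,6,0,0,0,5],[1.7,9,0,0,0,7.5],[2.1,12,0,0,0,10],[2.3,15,0,0,0,12.5],[2.3,18,0,0,0,15],[2.2,21,0,0,0,17.5],[2,24,0,0,0,20]]
  ]
}}

```text
clock: 19.3
eef_pos: [521.6, -133.7, 87.6]
tool_rot: [-3.136, 0.003, 1.167]
force: [-7.9, 1.5, 4.7]
width: -0.0
```

Run:
```python
from h import *
where()
```

```text
t 19.3 spoke phi if touching 69.6 yaw 66.8 r 65.3 z 87.6 Ftan 8.0 Frad 1.4 Fz 4.7
```

Emit:
{"api": "arm_command", "payload": {
  "rows": [
    [[0.6,2.6,0,0,0,2],[1,4.9,0,0,0,4],[1.3,7.2,0,0,0,6],[1.5,9.5,0,0,0,8],[1.6,11.8,0,0,0,10]]
  ]
}}

```text
clock: 19.72
eef_pos: [533.3, -136.2, 87.6]
tool_rot: [-3.136, 0.003, 0.993]
force: [-6.3, 2.8, 4.7]
width: -0.2
```

Run:
```python
from h import *
where()
s=get_image("scene")
crop(s,210,110,350,230,5,"pics/s_14.png")
```

```text
t 19.72 spoke phi if touching 59.3 yaw 56.9 r 65.3 z 87.6 Ftan 6.8 Frad 0.8 Fz 4.7
```

View pics/s_14.png

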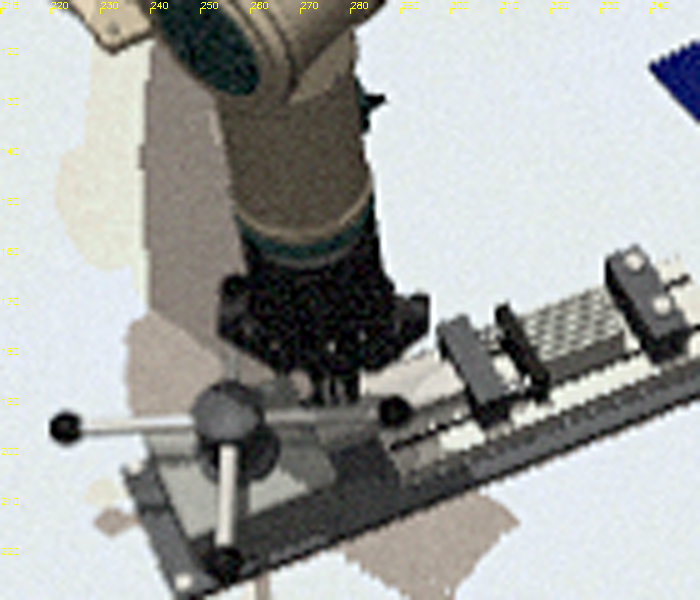

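Emit:
{"api": "arm_command", "payload": {
  "rows": [
    [[0.6,2.6,0,0,0,2],[1,4.9,0,0,0,4],[1.3,7.2,0,0,0,6],[1.5,9.5,0,0,0,8],[1.6,11.8,0,0,0,10]]
  ]
}}

```text
clock: 20.18
eef_pos: [544.3, -140.7, 87.6]
tool_rot: [-3.136, 0.003, 0.819]
force: [-6.9, 3.6, 3.9]
width: -0.2
```

Run:
```python
from h import *
where()
```

```text
t 20.18 spoke phi if touching 49.2 yaw 46.9 r 65.2 z 87.6 Ftan 7.6 Frad 1.8 Fz 3.9
```

Emit:
{"api": "arm_command", "payload": {
  "rows": [
    [[0.5,1.8,0,0,0,1.5],[0.9,3.6,0,0,0,3],[1.2,5.3,0,0,0,4.5],[1.4,7,0,0,0,6]]
  ]
}}

```text
clock: 20.52
eef_pos: [550.4, -144.2, 87.6]
tool_rot: [-3.137, 0.003, 0.715]
force: [-6.4, 3.5, 3.2]
width: 0.2
```

Run:
```python
from h import *
where()
s=get_image("scene"); where()
crop(s,280,140,360,210,8,"pics/s_15.png")
```

```text
t 20.52 spoke phi if touching 43.2 yaw 40.9 r 65.2 z 87.6 Ftan 6.9 Frad 2.3 Fz 3.2
t 20.57 spoke phi if touching 42.8 yaw 40.9 r 65.2 z 87.6 Ftan 7.4 Frad 1.3 Fz 2.8
```

View pics/s_15.png

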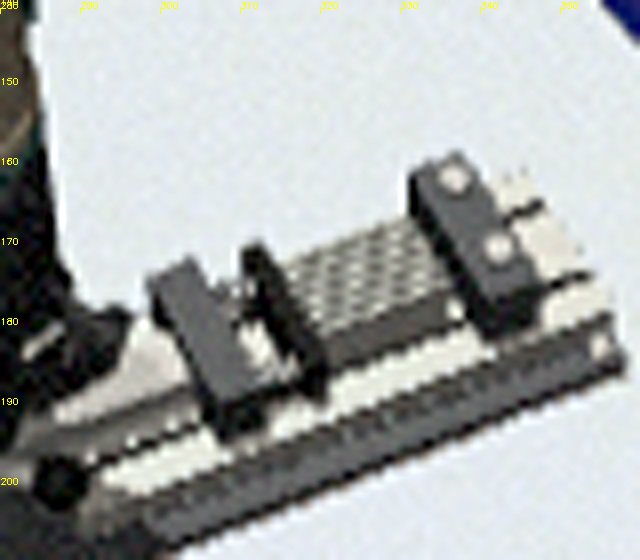

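Emit:
{"api": "arm_command", "payload": {
  "rows": [
    [[0.5,1.8,0,0,0,1.5],[0.9,3.6,0,0,0,3],[1.2,5.3,0,0,0,4.5],[1.4,7,0,0,0,6]]
  ]
}}

```text
clock: 20.9
eef_pos: [556.1, -148.4, 87.6]
tool_rot: [-3.137, 0.003, 0.61]
force: [-6.1, 3.7, 3.8]
width: -0.5
```

Run:
```python
from h import *
where()
```

```text
t 20.9 spoke phi if touching 37.1 yaw 35.0 r 65.2 z 87.6 Ftan 6.6 Frad 2.6 Fz 3.8
```

Emit:
{"api": "arm_command", "payload": {
  "rows": [
    [[0.5,1.8,0,0,0,1.5],[0.9,3.6,0,0,0,3],[1.2,5.3,0,0,0,4.5],[1.4,7,0,0,0,6]]
  ]
}}

```text
clock: 21.23
eef_pos: [561.3, -153.0, 87.6]
tool_rot: [-3.137, 0.003, 0.505]
force: [-6.3, 4.3, 4.0]
width: -0.1
```

Run:
```python
from h import *
where()
s=get_image("scene"); where()
crop(s,280,140,360,210,8,"pics/s_16.png")
```

```text
t 21.23 spoke phi if touching 31.2 yaw 29.0 r 65.3 z 87.6 Ftan 6.9 Frad 3.2 Fz 4.0
t 21.28 spoke phi if touching 30.8 yaw 28.9 r 65.2 z 87.6 Ftan 6.9 Frad 3.4 Fz 3.4
```

View pics/s_16.png

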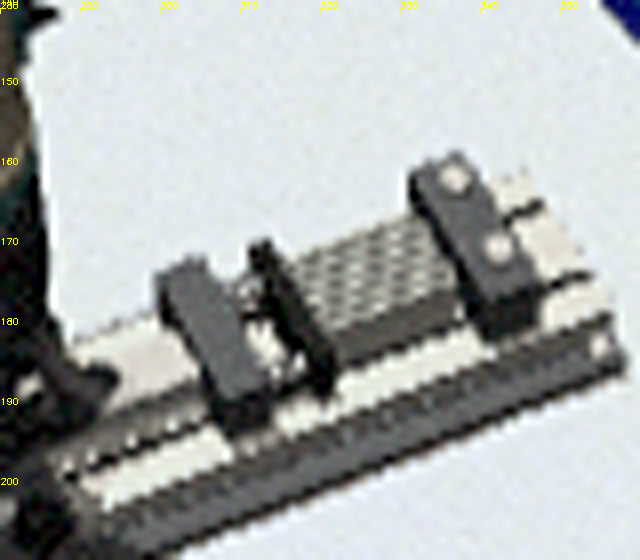

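Emit:
{"api": "arm_command", "payload": {
  "rows": [
    [[0.5,1.8,0,0,0,1.5],[0.9,3.6,0,0,0,3],[1.2,5.3,0,0,0,4.5],[1.4,7,0,0,0,6]]
  ]
}}

```text
clock: 21.62
eef_pos: [566.0, -158.2, 87.6]
tool_rot: [-3.137, 0.004, 0.401]
force: [-6.5, 4.9, 3.7]
width: 0.1
```

Run:
```python
from h import *
where()
```

```text
t 21.62 spoke phi if touching 25.3 yaw 23.0 r 65.3 z 87.6 Ftan 7.2 Frad 3.8 Fz 3.7
```

Emit:
{"api": "arm_command", "payload": {
  "rows": [
    [[0.5,1.8,0,0,0,1.5],[0.9,3.6,0,0,0,3],[1.2,5.3,0,0,0,4.5],[1.4,7,0,0,0,6]]
  ]
}}

```text
clock: 21.95
eef_pos: [570.2, -163.7, 87.5]
tool_rot: [-3.137, 0.004, 0.296]
force: [-5.0, 6.8, 3.3]
width: 0.1
```

Run:
```python
from h import *
where()
s=get_image("scene"); where()
crop(s,280,140,360,210,8,"pics/s_17.png")
```

```text
t 21.95 spoke phi if touching 19.4 yaw 17.0 r 65.4 z 87.5 Ftan 8.1 Frad 2.4 Fz 3.3
t 22.0 spoke phi if touching 19.0 yaw 16.9 r 65.4 z 87.6 Ftan 7.2 Frad 3.5 Fz 2.9
```

View pics/s_17.png

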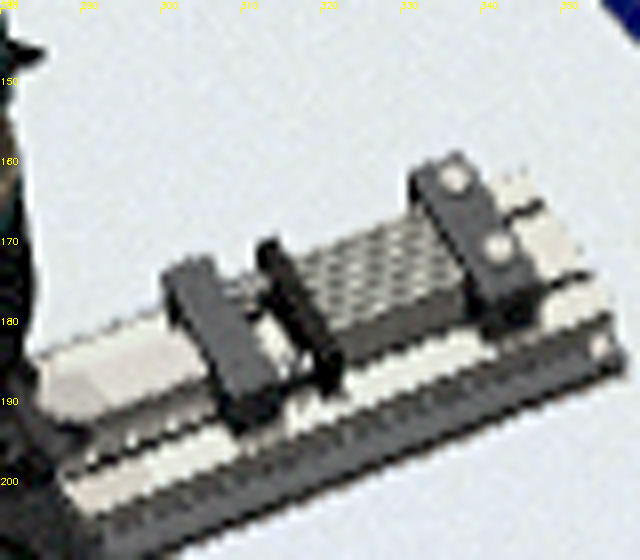

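Emit:
{"api": "arm_command", "payload": {
  "rows": [
    [[0.5,1.8,0,0,0,1.5],[0.9,3.6,0,0,0,3],[1.2,5.3,0,0,0,4.5],[1.4,7,0,0,0,6]]
  ]
}}

```text
clock: 22.33
eef_pos: [573.7, -169.7, 87.5]
tool_rot: [-3.137, 0.004, 0.192]
force: [-5.7, 6.3, 3.1]
width: 0.1
```

Run:
```python
from h import *
where()
```

```text
t 22.33 spoke phi if touching 13.5 yaw 11.0 r 65.4 z 87.5 Ftan 7.4 Frad 4.1 Fz 3.1
```

Emit:
{"api": "arm_command", "payload": {
  "rows": [
    [[0.5,1.8,0,0,0,1.5],[0.9,3.6,0,0,0,3],[1.2,5.3,0,0,0,4.5],[1.4,7,0,0,0,6]]
  ]
}}

```text
clock: 22.67
eef_pos: [576.5, -175.5, 87.5]
tool_rot: [-3.136, 0.004, 0.087]
force: [-5.8, 7.2, 3.2]
width: -0.1
```

Run:
```python
from h import *
where()
s=get_image("scene"); where()
crop(s,280,140,360,210,8,"pics/s_18.png")
```

```text
t 22.67 spoke phi if touching 8.0 yaw 5.0 r 65.6 z 87.5 Ftan 8.0 Frad 4.8 Fz 3.2
t 22.72 spoke phi if touching 7.7 yaw 4.9 r 65.5 z 87.5 Ftan 6.9 Frad 4.0 Fz 4.1
```

View pics/s_18.png

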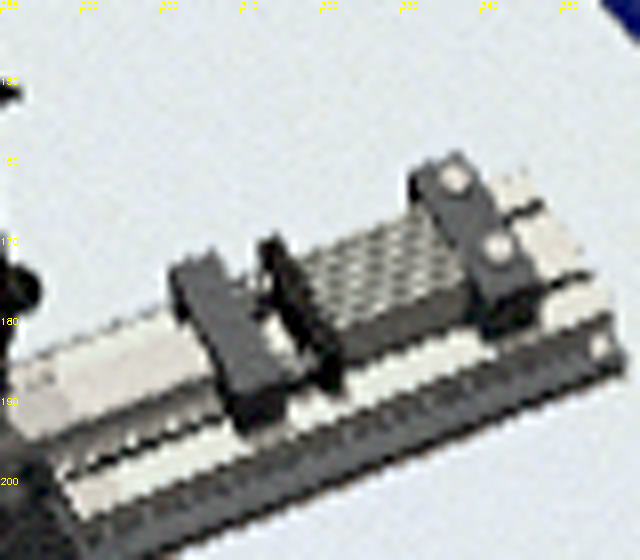

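```bash
cat > trk.py <<'E'
import cv2,sys,numpy as np
def sub(a,b,box,sr=40):
    x0,y0,x1,y1=box;t=a[y0:y1,x0:x1];S=b[y0-sr:y1+sr,x0-sr:x1+sr];r=cv2.matchTemplate(S,t,cv2.TM_CCOEFF_NORMED);_,m,_,l=cv2.minMaxLoc(r);return l[0]-sr,l[1]-sr,round(m,2)
boxes={"block":(160,255,285,435),"pad":(248,238,345,395),"sink":(330,215,440,330),"fixed":(410,150,540,340)}
ref=cv2.imread("pics/s_16.png")
for n in sys.argv[1:]:
    b=cv2.imread(f"pics/s_{n}.png"); print(n,{k:sub(ref,b,v) for k,v in boxes.items()})
E
python3 trk.py 15 17 18
```

```text
15 {'block': (-7, 2, 0.95), 'pad': (-7, 2, 0.96), 'sink': (-2, 1, 0.95), 'fixed': (-1, 0, 0.97)}
17 {'block': (7, -3, 0.95), 'pad': (7, -3, 0.95), 'sink': (1, -1, 0.97), 'fixed': (1, 0, 0.96)}
18 {'block': (12, -6, 0.91), 'pad': (9, -5, 0.92), 'sink': (1, -1, 0.95), 'fixed': (1, 0, 0.95)}
```

Emit:
{"api": "arm_command", "payload": {
  "rows": [
    [[0.5,1.8,0,0,0,1.5],[0.9,3.6,0,0,0,3],[1.2,5.4,0,0,0,4.5],[1.4,7.2,0,0,0,6]]
  ]
}}

```text
clock: 23.05
eef_pos: [578.7, -181.8, 87.5]
tool_rot: [-3.136, 0.005, -0.017]
force: [-5.6, 8.9, 4.4]
width: -0.1
```

Run:
```python
from h import *
where()
```

```text
t 23.05 spoke phi if touching 2.4 yaw -1.0 r 65.6 z 87.5 Ftan 9.1 Frad 5.2 Fz 4.4
```

Emit:
{"api": "arm_command", "payload": {
  "rows": [
    [[0.3,1.8,0,0,0,1.5],[0.6,3.6,0,0,0,3],[0.8,5.4,0,0,0,4.5],[1,7.2,0,0,0,6]]
  ]
}}

```text
clock: 23.38
eef_pos: [580.2, -188.1, 87.6]
tool_rot: [-3.135, 0.004, -0.121]
force: [-4.3, 10.2, 2.8]
width: 0.1
```

```bash
python3 - <<'E'
from h import *
where()
s=get_image("scene"); where()
crop(s,280,140,360,210,8,"pics/s_19.png")
E
python3 trk.py 19
```

```text
t 23.38 spoke phi if touching -3.1 yaw -6.9 r 65.6 z 87.6 Ftan 9.9 Frad 4.9 Fz 2.8
t 23.43 spoke phi if touching -3.5 yaw -7.0 r 65.6 z 87.6 Ftan 9.3 Frad 4.6 Fz 2.8
19 {'block': (17, -8, 0.85), 'pad': (10, -5, 0.9), 'sink': (1, -1, 0.95), 'fixed': (1, 0, 0.95)}
```

View pics/s_19.png

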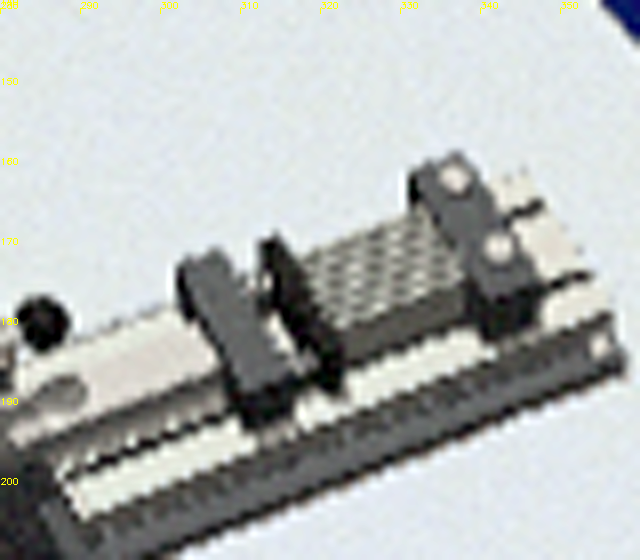

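Emit:
{"api": "arm_command", "payload": {
  "rows": [
    [[0.3,1.8,0,0,0,1.5],[0.6,3.6,0,0,0,3],[0.8,5.4,0,0,0,4.5],[1,7.2,0,0,0,6]]
  ]
}}

```text
clock: 23.77
eef_pos: [581.2, -194.6, 87.6]
tool_rot: [-3.134, 0.004, -0.225]
force: [-3.0, 11.4, 2.6]
width: 0.3
```

Run:
```python
from h import *
where()
```

```text
t 23.77 spoke phi if touching -8.7 yaw -12.9 r 65.7 z 87.6 Ftan 10.8 Frad 4.7 Fz 2.6
```

Emit:
{"api": "arm_command", "payload": {
  "rows": [
    [[0.3,1.8,0,0,0,1.5],[0.6,3.6,0,0,0,3],[0.8,5.4,0,0,0,4.5],[1,7.2,0,0,0,6]]
  ]
}}

```text
clock: 24.1
eef_pos: [581.4, -201.2, 87.7]
tool_rot: [-3.134, 0.003, -0.329]
force: [-1.6, 11.8, 2.6]
width: -0.2
```

```bash
python3 - <<'E'
from h import *
where()
s=get_image("scene"); where()
crop(s,280,140,360,210,8,"pics/s_20.png")
E
python3 trk.py 20
```

```text
t 24.1 spoke phi if touching -14.3 yaw -18.9 r 65.7 z 87.7 Ftan 11.0 Frad 4.5 Fz 2.6
t 24.15 spoke phi if touching -14.6 yaw -19.0 r 65.7 z 87.7 Ftan 10.9 Frad 4.5 Fz 1.5
20 {'block': (23, -9, 0.72), 'pad': (10, -5, 0.88), 'sink': (1, -1, 0.95), 'fixed': (1, 0, 0.95)}
```

Emit:
{"api": "arm_command", "payload": {
  "rows": [
    [[0.3,1.8,0,0,0,1.5],[0.6,3.6,0,0,0,3],[0.8,5.4,0,0,0,4.5],[1,7.2,0,0,0,6]]
  ]
}}

```text
clock: 24.48
eef_pos: [581.1, -207.7, 87.7]
tool_rot: [-3.133, 0.003, -0.434]
force: [0.3, 12.6, 0.0]
width: 0.0
```

```bash
python3 - <<'E'
from h import *
where()
s=get_image("scene"); where()
crop(s,280,140,360,210,8,"pics/s_21.png")
for i in range(4): get_image("top"); where()
E
python3 trk.py 21
```

```text
t 24.48 spoke phi if touching -19.8 yaw -24.9 r 65.8 z 87.7 Ftan 12.0 Frad 3.9 Fz 0.0
t 24.53 spoke phi if touching -20.2 yaw -24.9 r 65.7 z 87.7 Ftan 11.9 Frad 3.0 Fz -0.3
t 24.58 spoke phi if touching -20.2 yaw -24.8 r 65.7 z 87.7 Ftan 11.5 Frad 3.9 Fz 0.3
t 24.63 spoke phi if touching -20.2 yaw -24.8 r 65.7 z 87.7 Ftan 11.0 Frad 4.6 Fz 0.3
t 24.68 spoke phi if touching -20.2 yaw -24.8 r 65.7 z 87.7 Ftan 10.7 Frad 3.7 Fz -0.4
t 24.73 spoke phi if touching -20.2 yaw -24.8 r 65.7 z 87.7 Ftan 11.5 Frad 2.9 Fz -0.3
21 {'block': (25, -10, 0.6), 'pad': (9, -4, 0.87), 'sink': (1, -1, 0.95), 'fixed': (1, 0, 0.95)}
```

View pics/s_21.png

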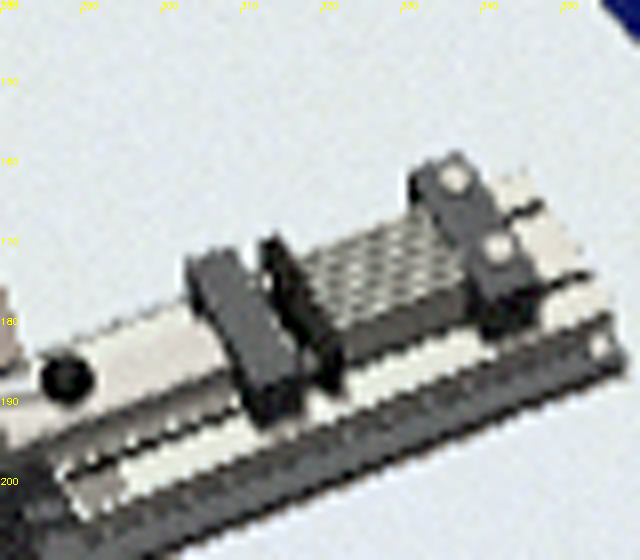

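Force and turn angle agree on about 22 N, so I'm stopping here. Backing off and lifting clear.

Emit:
{"api": "arm_command", "payload": {
  "rows": [
    [[0,-4,0,0,0,0],[0,-12,0,0,0,0],[0,-15,-5,0,0,0],[0,-15,-30,0,0,0],[0,-15,-65,0,0,0],[0,-15,-100,0,0,0],[0,-15,-120,0,0,0],[0,-15,-120,0,0,0]]
  ]
}}

```text
clock: 25.4
eef_pos: [589.7, -203.3, 213.6]
tool_rot: [-3.14, -0.011, -0.437]
force: [0.5, 0.2, 0.5]
width: -0.2
```

Run:
```python
from h import *
where()
plan([430,-380,250],-40)
```

```text
t 25.4 spoke phi if touching -14.3 yaw -25.1 r 74.2 z 213.6 Ftan 0.3 Frad -0.5 Fz 0.5
25.4 now [ 589.7 -203.3  213.6] [-179.9   -0.6  -25.1] F [0.5 0.2 0.5] w -0.2  ROW [-69.4, 227.7, -37.5] [-0.2, -0.6, 14.9]
```

Emit:
{"api": "arm_command", "payload": {
  "rows": [
    [[-10,30,-10,0,0,0],[-20,70,-20,0,0,0],[-35,110,-30,0,0,0],[-48,150,-37,0,0,0],[-60,190,-37,0,0,0],[-69,220,-37,0,0,0],[-69,228,-37,0,0,0],[-69,228,-37,0,0,0],[-69,228,-37,0,0,0],[-69,228,-37,0,0,0]]
  ]
}}

```text
clock: 26.23
eef_pos: [428.6, -377.7, 244.2]
tool_rot: [-3.14, -0.0, -0.434]
force: [0.4, 0.8, 0.6]
width: -0.1
```

```bash
python3 - <<'E'
from h import *
s=get_image("scene");t=get_image("top")
crop(s,210,140,370,240,5,"pics/s_22.png");crop(t,260,180,440,280,4,"pics/t_22.png")
crop(s,280,140,360,210,8,"pics/s_23.png"); cv2.imwrite("pics/t_full.png",t["pixels"][:,:,::-1])
for name,I in(("top",t),("scene",s)):
    D=cloud(I); gg=I["pixels"].max(2); reg=(380<D[...,0])&(D[...,0]<650)&(abs(D[...,1]+200)<125)
    m=((gg<60)&(D[...,2]>80)&(D[...,2]<135)&reg).astype(np.uint8)
    n,l,ss,c=cv2.connectedComponentsWithStats(m)
    for i in range(1,n):
        if ss[i,4]>15:
            p=onz(I,c[i],95)[0]; q=p[:2]-HUB; print(name,p.round(1),np.hypot(*q).round(1),np.degrees(np.arctan2(q[1],q[0])).round(1))
E
python3 trk.py 23
```

```text
top [ 607.3 -234.3   95. ] 99.4 -19.9
top [ 547.8 -105.4   95. ] 101.0 70.3
top [ 478.5 -293.6   95. ] 99.6 -110.8
top [ 419.6 -164.3   95. ] 100.9 159.0
scene [ 420.4 -167.2   95. ] 99.1 160.4
scene [ 550.1 -108.3   95. ] 99.1 68.5
scene [ 521.4 -202.5   95. ] 7.8 -14.5
scene [ 480.7 -295.9   95. ] 100.9 -109.1
scene [ 609.5 -238.1   95. ] 102.8 -21.4
23 {'block': (25, -10, 0.6), 'pad': (9, -5, 0.87), 'sink': (1, -1, 0.95), 'fixed': (1, 0, 0.95)}
```

View pics/s_22.png

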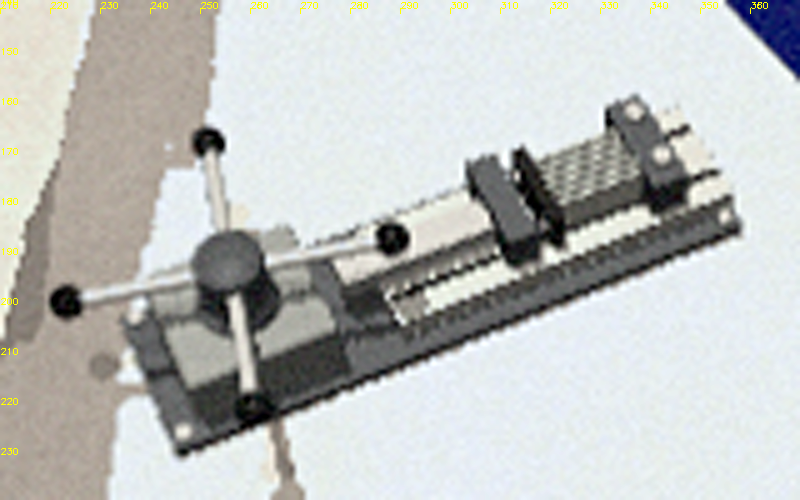

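View pics/t_22.png

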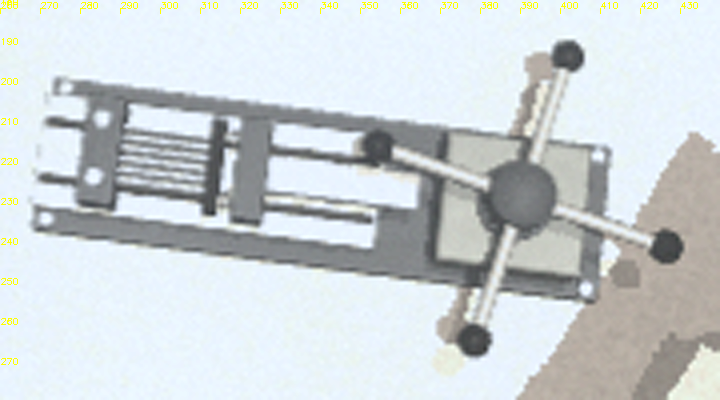

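View pics/t_full.png

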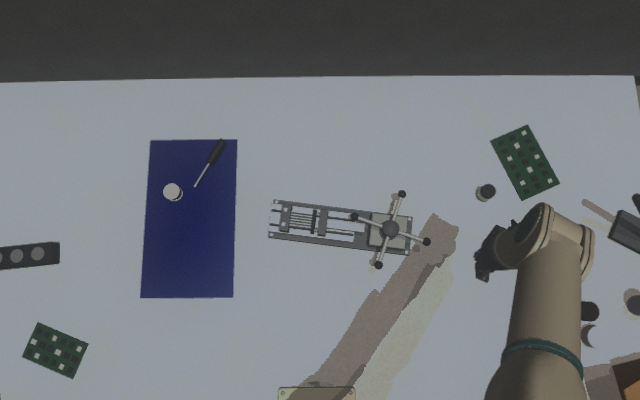

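Run:
```python
from h import *
t=get_image("top"); a=cv2.imread("pics/top0.png"); b=t["pixels"][:,:,::-1]
o=np.array([532.1,-71.3]);yf=np.array([.1395,.990]);xf=np.array([.990,-.1395])
ys=np.arange(10,170,.5)
def prof(img,fx0,fx1,z):
    P=[];xs=np.arange(fx0,fx1,1.)
    Q=np.array([[*(o+x*xf+y*yf),z] for x in xs for y in ys]); uv=proj(t,Q).astype(np.float32).reshape(len(xs),len(ys),2)
    return cv2.remap(img.astype(np.float32),uv[...,0],uv[...,1],1).mean(2).mean(0)
for n,im in(("before",a),("now",b)):
  for band in((-6,6),):
    p=cv2.GaussianBlur(prof(im,*band,64)[None],(0,0),1)[0]; g=np.gradient(p)
    k=[(ys[i],round(float(g[i]),1)) for i in range(1,len(g)-1) if abs(g[i])>3 and abs(g[i])>=abs(g[i-1]) and abs(g[i])>abs(g[i+1])]
    print(n,band,k)
```

```text
before (-6, 6) [(np.float64(15.0), 8.9), (np.float64(32.0), -10.9), (np.float64(43.5), 8.8), (np.float64(138.5), -11.7), (np.float64(168.5), 6.3)]
now (-6, 6) [(np.float64(40.0), -9.2), (np.float64(64.0), 8.1), (np.float64(70.5), -11.4), (np.float64(82.0), 5.8), (np.float64(140.0), -3.9), (np.float64(168.5), 6.8)]
```

```bash
python3 -c "
from h import *
from cell import order
s=st();print(s['clock'],s['force'].round(1)); print(order.finish_job())"
```

```text
26.3833 [-0.   0.4  0.3]
the job is handed in; nothing more can be done
None
```

The heat sink is clamped between the two jaws at roughly 22–25 N. The handle holds by itself, and I handed the job in at 26.4 s.

- **Placing:** I gripped the heat sink across its width (gripper reading 39 mm) and set it on the bed fins up and lengthwise. It met the bed at about 6 N, and I let go there.
- **Winding:** I turned the star handle clockwise about 186° by pushing two spokes in turn. Free turning took about 7.1 N on the spoke. I stopped when the load reached about 12 N, which works out to 22 N of clamp force.

**Last checks on the clamp force:** the estimates differ by a few newtons, all well under the 38 N limit.

| Check | Clamp force |
|---|---|
| Spoke load | about 22 N |
| Turn angle since the sink met the fixed jaw | about 22.7 N |
| Spring compression from the top camera (10–10.5 mm) | about 25–26 N, ±2.5 N |
| Tracking the jaw parts in the scene camera | about 17 N, a poor match |

After I backed off, the handle stayed at the same angle to within about 1°. The pictures show the heat sink square between the jaws. The spool, jar and screwdriver look unmoved, and the arm is clear of everything with no force on the tool.

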